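Weigh in the tomatoes and tare the kitchen scale

ROBOT

A 6-joint arm with a two-finger parallel gripper is mounted at the origin on the work surface. World frame = base frame: x ahead of the robot, y to its left, z up, the work surface at z = 0. Lengths are in m, angles in degrees, forces in N, time in s.
With the tool pointing down it reaches from about 0.3 to 0.75 m from the base axis. Payload 8.5 kg.
Tool frame: the origin (TCP) lies on the centre line of the jaws, within the pads' length; the fingertips stand 25 mm ahead of it and the grasp point (between the pads) lies 6 mm ahead of it; z points along the fingers, y is the line along which they close (so a half turn about z gives the same grasp; the last joint's range is limited). The gripper opens to 85 mm and grips with 20 to 120 N. Pads are 22 mm wide; open, the fingers measure 114 mm over their backs; the gripper's body (76 mm by 85 mm) begins 54 mm behind the grasp point. The pads swing forward as they close: fully open they stand 13 mm farther back than shut.
Start: joints at [-84.643, 21.807, 74.336, -0, 83.858, -12.336], TCP at [0.167, -0.524, 0.256] pointing down, gripper open.
Joint ranges: [-178.18, 178.18], [-50.72, 133.34], [12.68, 142.11], [-81.47, 261.47], [9.98, 163.14], [-165.26, 165.26]. Speed limits (degrees/s): [136.94, 136.94, 180, 180, 180, 180].

INTERFACE

Orientations are given as a 3x3 rotation matrix whose columns are the frame's x, y, z axes.
In Python, from rig import telemetry, optics, env gives the robot as it stands.
- The arm moves only by the tool send_rows, never from a script. Its argument "deltas" is a list that holds one entry, the list of rows, each a list of 7 numbers: the shift along the tool's x, y, z in m, then the turn, a rotation vector about the tool's x, y, z in rad, then the opening, from -1 (shut) to 1 (fully open), so that 0 is half open. In form: [[[x, y, z, ax, ay, az, grip], ...]]. A call has 1 to 12 rows; each row shifts and turns the commanded pose from where the row before left it, along the tool's axes as they then stand; what a row does not reach is not made up. A row lasts 1/8 s, in which the tool goes at most 62.5 mm and 10.7 degrees, less where a joint would pass 70% of its speed; a pose out of reach is approached as far as the arm can. A call is refused whole if a number of a shift passes 0.0625 or a number of a turn 0.188, either way. A call with a gripper value outside its range is refused whole. The fingers move at their own pace and stop on an object; "squeeze" is the grip in N (left out, the last holds). Time passes only in rows, so rows that do not move let the fingers close. It gives the time, the measured TCP pose, the force, the opening and the grip force at its end, in the units of the state.
- telemetry.observe(): the state, without advancing time (a new reading comes with each control period).
- optics.get_image(name): name is "scene" or "side" or "wrist"; returns a dict with "image" (480x640x3 uint8, red, green, blue), "range_z" (480x640 float32, m along the optical axis (not along the pixel's ray), 0 where there is no reading), "K" (3x3 intrinsics, pixels), "rvec" (rotation vector, rad) and "tvec" (3), from world to camera coordinates, as OpenCV has them; the wrist camera has in their place "hand_eye" (4x4, takes a point from camera to tool coordinates, whose origin is the TCP and whose axes are the flange's). Camera axes: x right, y down, z forward; pixel columns grow to the right and rows downward; lengths in m; the calibration is good to about 2 mm. A picture is of the moment at which its call begins: read the wrist's pose just before it.
- env.close_job(): hands the job in; it is judged then, once.
The state is a dict: "time_s": time; "q": joint angles; "qvel": joint speeds; "joint_efforts": joint torques, N m; "position": TCP position; "tool_rot": TCP orientation; "ft_force": force on the tool from outside, world axes, zero at the start; "wrist_torque": the same for the moment, N m; "grip_width": finger opening in m; "gripper_force": force on a finger pad.
Only numpy, scipy, OpenCV 4.12 (cv2) and the standard library are available. Lean on these libraries where they do the work, as an engineer would, in place of code of your own. Each camera call takes 0.05 s, during which the arm holds its last target. There are 200 camera calls.

TASK

Take the spice tin out of the scale's pan and put it on the cork mat, put every tomato into the pan, and roll the tally thumbwheel until it shows how many tomatoes there are, one click for each. With all the tomatoes in the pan, turn the dial's bezel until the pointer reads zero, so that the next ingredient can be added; do not knock the mug, the bottle or the jar about.

Things in the scene. Friction and masses are not known exactly. Their poses are not given: they have to be found in the camera images.
- scale: cream kitchen scale fixed to the worktop, 200 mm along its x, about 310 mm along its y; z up, yaw varies. Origin at worktop level near its middle. On the +y side a 50 mm high housing with the steel pan over it (pan centre x 0, y +52 mm); on the -y side a control block, top 62 mm above the worktop, with the tally thumbwheel near the robot (x -56, y -103 mm) and the dial beyond it (x +44, y -103 mm)
- pan_in (a point): centre of the pan's inner floor. The rectangular steel pan is 160 mm along the scale's x, 200 mm along its y, outside, with a 4 mm wall that rises 16 mm above the inner floor. Empty, the floor is 78 mm above the worktop. Its x, y, z axes are the scale's
- pan (a joint): how far the pan has sunk under its load, in m: 0 when empty, 24.5 mm per kg (spring 400 N/m), so about 2 mm per tomato; travel 18 mm
- pointer (a joint): angle of the blue pointer of the dial, rad, clockwise seen from above. 0 (empty pan) points along the scale's +x; it turns 0.22 rad per mm of pan sinking, about 0.43 rad per tomato. It moves by the load alone and lies inside the bezel, out of touch
- bezel (a joint): angle of the dial's bezel, rad, clockwise seen from above; at 0 its red zero mark is on the scale's +x side. Range -1.2 to 3.6. The pointer reads zero when this equals pointer. Friction of 0.04 N m holds it where it is left
- bezel_center (a point): centre of the dial at the level of the bezel's top, 86 mm above the worktop. The bezel is an upright black ring, 58 mm outside, 46 mm inside, standing 24 mm above the control block: grip it across its outside from above and turn it. The white dial face with 24 graduations, 15 degrees apart, turns with it; the point's x axis points to the zero mark
- bezel_zero (a point): a point on the bezel's red zero mark, 22 mm from the dial's centre, 2 mm below the bezel's top
- pointer_tip (a point): the point 22 mm from the dial's centre in the direction in which the blue pointer points, at the same height as bezel_zero; the two points coincide when the pointer reads zero
- wheel (a joint): angle of the tally thumbwheel, rad: 0.4 per click, 0 = count 0, up to 7 clicks (2.8). It grows as the wheel's top is rolled along the scale's +x, away from the robot. The clicks are marks without a detent; friction of 0.015 N m holds the wheel where it is left. The row of white bars between the red index lines shows the count: no bar for 0, one for 1, and so on to 7
- wheel_top (a point): highest point of the grey knurled thumbwheel's rim, 81 mm above the worktop; fixed to the scale. Radius 25 mm, width 24 mm, axis level along the scale's y, sunk in a slot; the rim stands 11 mm above the 70 mm high cheeks beside it, which bear red index lines. Rolled by a fingertip resting on top and dragged along the scale's x: 10 mm of drag is one click
- mat: round cork mat fixed on the worktop, 100 mm across, 6 mm thick. Origin at the centre of its underside
- tin: round petrol-blue spice tin with a steel lid band, 53 mm across, 30 mm high, 150 g; either way up will do. It starts in the pan. Origin at its centre, 15 mm above whatever it stands on
- tomato0: ripe red tomato with a green star of leaves: squat, round, 52 mm across, 36 mm high with a flat foot, about 80 g (all alike within 4 %), rigid. Origin at its centre, 18 mm above whatever it stands on. Four to six in a run; absent ones read None. Starts on the worktop, on the robot's left
- tomato1: ripe red tomato with a green star of leaves: squat, round, 52 mm across, 36 mm high with a flat foot, about 80 g (all alike within 4 %), rigid. Origin at its centre, 18 mm above whatever it stands on. Four to six in a run; absent ones read None. Starts on the worktop, on the robot's left
- tomato2: ripe red tomato with a green star of leaves: squat, round, 52 mm across, 36 mm high with a flat foot, about 80 g (all alike within 4 %), rigid. Origin at its centre, 18 mm above whatever it stands on. Four to six in a run; absent ones read None. Starts on the worktop, on the robot's left
- tomato3: ripe red tomato with a green star of leaves: squat, round, 52 mm across, 36 mm high with a flat foot, about 80 g (all alike within 4 %), rigid. Origin at its centre, 18 mm above whatever it stands on. Four to six in a run; absent ones read None. Starts on the worktop, on the robot's left
- tomato4: ripe red tomato with a green star of leaves: squat, round, 52 mm across, 36 mm high with a flat foot, about 80 g (all alike within 4 %), rigid. Origin at its centre, 18 mm above whatever it stands on. Four to six in a run; absent ones read None. Starts on the worktop, on the robot's left
- tomato5: ripe red tomato with a green star of leaves: squat, round, 52 mm across, 36 mm high with a flat foot, about 80 g (all alike within 4 %), rigid. Origin at its centre, 18 mm above whatever it stands on. Four to six in a run; absent ones read None. Starts on the worktop, on the robot's left
- mug: blue mug, 80 mm across, 95 mm high, at the far side of the worktop; a bystander, loose, to be left alone. Origin at the centre of its underside
- soap: green washing-up bottle, 62 mm across, 170 mm high, at the far side; a bystander, loose, to be left alone. Origin at the centre of its underside
- jar: amber jar with a steel lid, 68 mm across, 100 mm high, at the far left; a bystander, loose, to be left alone. Origin at the centre of its underside
There are look-alikes about, which are no part of the job. What is shaped like the tomato1 but purple or yellow is not meant.

How it is judged:
By the outcome, as a careful person would: the job done as asked, in the order asked, and still so for the second after the job is handed in, with the robot touching nothing.
Of tomato0, tomato1, tomato2, tomato3, tomato4, tomato5 only 4 to 6 are there at a start; the rules pass over those that are not, and their reading is None.
At some moment in a run one of tin, tomato0, tomato1, tomato2, tomato3, tomato4, tomato5 may be knocked a few centimetres aside while the robot is not near it.
Once in a run the grip may slacken for a moment while it holds something.
It also fails if it takes over 210 s, if anything falls off the work surface, if the arm or the gripper's body presses on something with over 40 N, if the wrist force passes 120 N, or if a joint passes its speed limit or range.

## Working session

There is one attempt and no reset: what is moved stays moved. The work goes in short steps, Python scripts to look and compute and a tool call to move; the robot and the scene stay as the last step left them, time stands still between calls to the robot, and variables do not carry over. Pictures are saved under pics/ and viewed, at most 14 in all, crops included, and the job is handed in when it is done.

Besides the shell and the picture viewer there is one more tool, called by a JSON object that holds its "op" and its "data", one argument or row to a line. send_rows: Moves the arm, as the interface text tells. Its arguments: {"type":"object","properties":{"deltas":{"type":"array"},"squeeze":{"type":"number"}},"required":["deltas"]}

```bash
mkdir -p pics; ls
python3 - <<'E'
from rig import telemetry, optics
import cv2,numpy as np,pickle
s=telemetry.observe(); print(s)
for n in("scene","side"):
    d=optics.get_image(n); cv2.imwrite(f"pics/{n}0.png",d["image"][:,:,::-1]); pickle.dump(d,open(f"{n}0.pkl","wb"))
    R=cv2.Rodrigues(np.array(d["rvec"],float))[0]; print(n,d["K"],-R.T@np.array(d["tvec"]).ravel(),R)
d=optics.get_image("wrist");print(d["hand_eye"],d["K"])
E
```

```text
pics
{'time_s': 0.0, 'q': array([-8.46429143e+01,  2.18391649e+01,  7.43837273e+01, -1.35043840e-03,
        8.38575496e+01, -1.23356749e+01]), 'qvel': array([-0.06253085,  0.12759063,  0.1137503 ,  0.01505319,  0.03506219,
       -0.02883601]), 'joint_efforts': array([-7.58704118e-04, -4.48461163e+01, -2.31275654e+01, -2.25227277e-04,
        4.77856011e-03, -1.66067923e-05]), 'position': array([ 0.16712121, -0.52372891,  0.2557349 ]), 'tool_rot': array([[ 9.52699139e-01,  3.03915000e-01, -1.54410567e-04],
       [ 3.03914912e-01, -9.52698157e-01,  1.39565335e-03],
       [ 2.77053324e-04, -1.37656542e-03, -9.99999014e-01]]), 'ft_force': array([ 0.8446635 ,  0.34214754, -0.65716363]), 'wrist_torque': array([0.04443053, 0.04844449, 0.00886232]), 'gripper_force': 0.0, 'grip_width': 0.08546860901556032}
scene [[478.47130319   0.         320.28347226]
 [  0.         478.47130319 234.47019867]
 [  0.           0.           1.        ]] [ 0.82014241 -0.36298203  0.76666155] [[ 0.85445912  0.51947793 -0.0065034 ]
 [ 0.40913574 -0.68057284 -0.60780635]
 [-0.32016802  0.5166849  -0.79405866]]
side [[541.67145959   0.         326.04155415]
 [  0.         541.67145959 235.06022719]
 [  0.           0.           1.        ]] [0.18069404 0.97448181 0.81707469] [[-0.91989654 -0.39215074 -0.00285488]
 [-0.23854058  0.56531058 -0.78963431]
 [ 0.31126957 -0.72570086 -0.61357112]]
[[ 3.15006936e-04 -9.57039014e-01 -2.89959010e-01  7.45875699e-02]
 [ 9.99999435e-01  5.95819935e-04 -8.80180150e-04  4.04974553e-04]
 [ 1.01513010e-03 -2.89958569e-01  9.57038661e-01 -1.16358523e-01]
 [ 0.00000000e+00  0.00000000e+00  0.00000000e+00  1.00000000e+00]] [[345.72907888   0.         309.32384424]
 [  0.         345.72907888 235.84214394]
 [  0.           0.           1.        ]]
```

View pics/scene0.png

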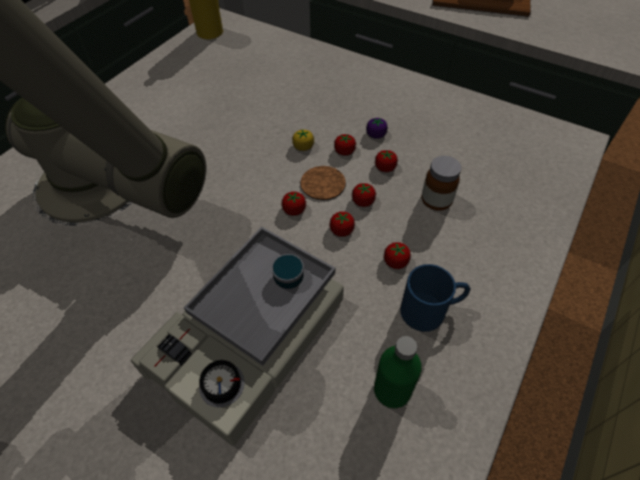

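View pics/side0.png

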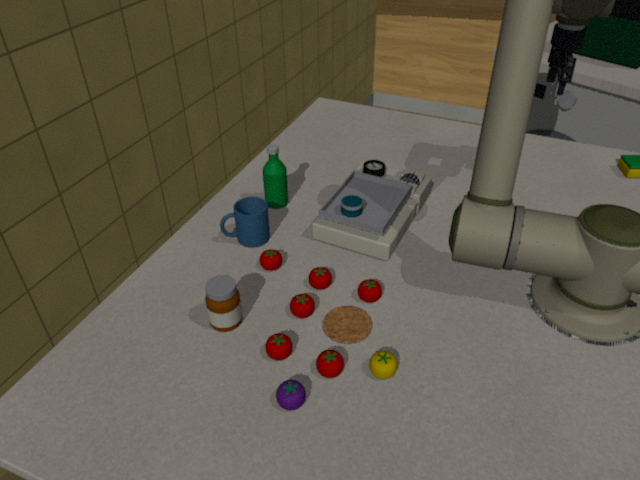

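The scene shows six red tomatoes at about (345,144), (386,160), (364,195), (293,203), (342,224) and (397,255). The mat is at (323,182), the tin at (288,270), the wheel at (173,348) and the dial at (220,381). The side view also shows six reds. The yellow and purple ones are decoys.

```bash
cat > h.py <<'E'
import cv2,numpy as np,json
from rig import telemetry, optics
def grab(n):
    s=telemetry.observe(); d=optics.get_image(n)
    if n=="wrist":
        H=np.array(d["hand_eye"]);R=s["tool_rot"]@H[:3,:3]; c=s["tool_rot"]@H[:3,3]+s["position"]
    else:
        r=cv2.Rodrigues(np.array(d["rvec"],float))[0]; R=r.T; c=-r.T@np.array(d["tvec"],float).ravel()
    return dict(im=d["image"],z=d["range_z"],K=np.array(d["K"]),R=R,c=c,s=s)
def rays(v,uv):
    uv=np.atleast_2d(uv).astype(float)
    return (np.c_[uv,np.ones(len(uv))]@np.linalg.inv(v["K"]).T)@v["R"].T
def onplane(v,uv,z):
    r=rays(v,uv); return v["c"]+r*((z-v["c"][2])/r[:,2])[:,None]
def cloud(v):
    vv,uu=np.mgrid[:480,:640]; r=rays(v,np.c_[uu.ravel(),vv.ravel()])
    return (v["c"]+r*v["z"].reshape(-1,1)).reshape(480,640,3)
def proj(v,P):
    p=(np.atleast_2d(P)-v["c"])@v["R"]; p=p@v["K"].T; return p[:,:2]/p[:,2:]
def tri(v1,a,v2,b):
    A=np.zeros((3,3));B=np.zeros(3)
    for v,p in((v1,a),(v2,b)):
        r=rays(v,p)[0];r/=np.linalg.norm(r);M=np.eye(3)-np.outer(r,r);A+=M;B+=M@v["c"]
    return np.linalg.solve(A,B)
HSV=dict(red=((0,150,60),(8,255,255)),tin=((85,80,30),(100,255,255)),cork=((8,70,60),(18,200,255)))
def mask(v,name):
    h=cv2.cvtColor(v["im"],cv2.COLOR_RGB2HSV); m=cv2.inRange(h,*[np.array(x) for x in HSV[name]])
    if name=="red": m|=cv2.inRange(h,np.array((172,150,60)),np.array((180,255,255)))
    return m
def blobs(v,name,amin=60,close=5):
    m=cv2.morphologyEx(mask(v,name),cv2.MORPH_CLOSE,np.ones((close,close)))
    n,l,st,ce=cv2.connectedComponentsWithStats(m); C=cloud(v); out=[]
    for i in range(1,n):
        if st[i,4]<amin: continue
        P=C[l==i]; P=P[np.isfinite(P).all(1)]
        out.append((ce[i].round(1),st[i,4],P))
    return out
def yaw(s=None):
    R=(s or telemetry.observe())["tool_rot"]; return np.arctan2(R[1,0],R[0,0])
def plan(x,y,z,yw=None,grip=None,n=None):
    """rows to tool-down pose from the present one, planar yaw; prints rows"""
    s=telemetry.observe();p=s["position"].copy();R=s["tool_rot"];w=yaw(s)
    yw=w if yw is None else yw
    while yw-w>np.pi/2: yw-=np.pi
    while yw-w<-np.pi/2: yw+=np.pi
    d=np.array([x,y,z])-p; dw=yw-w
    n=n or int(max(1,np.ceil(np.abs(d).max()/.05),np.ceil(abs(dw)/.17)))
    rows=[];
    for i in range(n):
        a=w+dw*i/n; sh=d/n
        rows.append([round(np.cos(a)*sh[0]+np.sin(a)*sh[1],4),round(np.sin(a)*sh[0]-np.cos(a)*sh[1],4),round(-sh[2],4),0,0,round(-dw/n,3),grip])
    print("from",p.round(4),"yaw",round(np.degrees(w),1),"->",round(np.degrees(yw),1)); print(json.dumps(rows))
E
python3 - <<'E'
from h import *
a=grab("scene");b=grab("side")
for name in("red","tin","cork"):
    for v,t in((a,"scene"),(b,"side")):
        for c,A,P in blobs(v,name):
            med=np.median(P,0); 
            if med[0]<.2 or med[0]>.9 or med[2]>.2: continue
            zt=np.percentile(P[:,2],97); h={"red":.018,"tin":med[2],"cork":.006}[name]
            print(t,name,c,A,"med",med.round(3),"top",zt.round(3),"plane",onplane(v,c,h)[0].round(3), "mid",((P.min(0)+P.max(0))/2).round(3))
for v,t in((a,"scene"),(b,"side")):
    C=cloud(v);ok=(C[...,0]>.25)&(C[...,0]<.8)&(C[...,1]<.25)&(C[...,1]>-.35)
    for lo,hi in((.09,.1),(.072,.0785),(.0835,.0885),(.045,.055)):
        m=(ok&(C[...,2]>lo)&(C[...,2]<hi)).astype(np.uint8)
        n,l,st,ce=cv2.connectedComponentsWithStats(m,connectivity=8)
        for i in range(1,n):
            if st[i,4]>80:
                P=C[l==i]; r=cv2.minAreaRect(P[:,:2].astype(np.float32)*1000)
                print(t,lo,st[i,4],[np.round(x,1) for x in r],P[:,2].mean().round(4))
E
```

```text
scene red [345.1 141. ] 153 med [0.436 0.369 0.034] top 0.037 plane [0.426 0.387 0.018] mid [0.432 0.372 0.032]
scene red [386.4 156.7] 201 med [0.538 0.373 0.034] top 0.038 plane [0.531 0.389 0.018] mid [0.667 0.017 0.397]
scene red [363.7 190.9] 210 med [0.543 0.256 0.034] top 0.037 plane [0.537 0.271 0.018] mid [0.542 0.26  0.033]
scene red [293.6 199.5] 228 med [0.433 0.161 0.034] top 0.038 plane [0.423 0.174 0.018] mid [0.429 0.164 0.033]
scene red [342.3 220. ] 255 med [0.545 0.165 0.034] top 0.038 plane [0.537 0.178 0.018] mid [ 0.67  -0.087  0.398]
scene red [397.6 251.6] 304 med [0.671 0.153 0.034] top 0.037 plane [0.667 0.165 0.018] mid [0.67  0.157 0.033]
side red [270.5 260.2] 339 med [0.659 0.175 0.028] top 0.036 plane [0.666 0.164 0.018] mid [0.444 0.547 0.407]
side red [319.8 278. ] 402 med [0.534 0.186 0.029] top 0.036 plane [0.539 0.175 0.018] mid [0.537 0.178 0.023]
side red [369.2 291.1] 401 med [0.422 0.183 0.029] top 0.036 plane [0.426 0.172 0.018] mid [0.315 0.562 0.411]
side red [301.7 306.1] 432 med [0.533 0.278 0.029] top 0.036 plane [0.539 0.268 0.018] mid [
[... 2785 characters left out ...]
8)] 0.0502
side 0.09 83 [array([762.1, -51.9]), array([58.8, 26.2]), np.float64(27.0)] 0.0951
side 0.09 153 [array([753.9,  85.8]), array([77.2, 80.2]), np.float64(30.5)] 0.0923
side 0.072 1259 [array([521.7, -74.2]), array([180.9, 148.8]), np.float64(86.9)] 0.0737
side 0.072 206 [array([472.8, -18.2]), array([252.2, 126.5]), np.float64(47.0)] 0.0753
side 0.072 84 [array([746.6, 111.1]), array([84.3, 30.8]), np.float64(25.8)] 0.0754
side 0.0835 96 [array([ 535.7, -158.4]), array([120.7,  37.3]), np.float64(11.0)] 0.0863
side 0.045 1190 [array([ 512.1, -109.2]), array([306.5, 198.3]), np.float64(86.2)] 0.0479
side 0.045 119 [array([741.9, 108.2]), array([76.1, 32.2]), np.float64(28.9)] 0.0499
```

Run:
```python
from h import *
plan(.535,-.01,.26,np.radians(87),1)
```

```text
from [ 0.1671 -0.5239  0.256 ] yaw 17.7 -> 87.0
[[0.0461, -0.0343, -0.0004, 0, 0, -0.11, 1], [0.0495, -0.0291, -0.0004, 0, 0, -0.11, 1], [0.0524, -0.0235, -0.0004, 0, 0, -0.11, 1], [0.0547, -0.0176, -0.0004, 0, 0, -0.11, 1], [0.0563, -0.0115, -0.0004, 0, 0, -0.11, 1], [0.0572, -0.0052, -0.0004, 0, 0, -0.11, 1], [0.0574, 0.0011, -0.0004, 0, 0, -0.11, 1], [0.057, 0.0074, -0.0004, 0, 0, -0.11, 1], [0.0558, 0.0136, -0.0004, 0, 0, -0.11, 1], [0.054, 0.0196, -0.0004, 0, 0, -0.11, 1], [0.0515, 0.0255, -0.0004, 0, 0, -0.11, 1]]
```

{"op": "send_rows", "data": {
  "deltas": [
    [[0.046,-0.034,0,0,0,-0.11,0.65],[0.0495,-0.029,0,0,0,-0.11,0.65],[0.0525,-0.0235,0,0,0,-0.11,0.65],[0.0545,-0.0175,0,0,0,-0.11,0.65],[0.0565,-0.0115,0,0,0,-0.11,0.65],[0.057,-0.005,0,0,0,-0.11,0.65],[0.0575,0.001,0,0,0,-0.11,0.65],[0.057,0.0075,0,0,0,-0.11,0.65],[0.056,0.0135,0,0,0,-0.11,0.65],[0.054,0.0195,0,0,0,-0.11,0.65],[0.0515,0.0255,0,0,0,-0.11,0.65],[0,0,0,0,0,0,0.65]]
  ],
  "squeeze": 30
}}

```text
time_s: 1.75
position: [0.5361, -0.0075, 0.2558]
tool_rot: [[0.046, 0.999, -0.0], [0.999, -0.046, 0.001], [0.001, -0.0, -1.0]]
ft_force: [-0.3, -1.1, 0.4]
grip_width: 0.0704
gripper_force: 0.0
```

Run:
```python
from h import *
v=grab("wrist"); s=v["s"]; print(s["time_s"],s["position"],np.degrees(yaw(s)),s["grip_width"])
cv2.imwrite("pics/w1.png",v["im"][:,:,::-1])
C=cloud(v)
for c,A,P in blobs(v,"tin"): print(c,A,np.median(P,0).round(4),P.min(0).round(3),P.max(0).round(3))
for lo,hi in((.072,.0785),(.084,.0885),(.1,.11)):
    m=((C[...,2]>lo)&(C[...,2]<hi)).astype(np.uint8)
    n,l,st,ce=cv2.connectedComponentsWithStats(m,connectivity=8)
    for i in range(1,n):
        if st[i,4]>300:
            P=C[l==i]; r=cv2.minAreaRect(P[:,:2].astype(np.float32)*1000); print(lo,st[i,4],[np.round(x,1) for x in r],P[:,2].mean().round(4))
```

```text
1.75 [ 0.53608645 -0.00754989  0.25576855] 87.34092796975553 0.07038126759048444
[583.5  61.3] 74 [0.7777 0.1131 0.0444] [0.771 0.108 0.036] [0.784 0.116 0.058]
[505.6 109.7] 158 [0.7197 0.0772 0.0367] [0.54  0.066 0.008] [0.722 0.085 0.372]
[574.  121.4] 88 [0.7895 0.0633 0.0293] [0.54  0.057 0.02 ] [0.793 0.073 0.372]
[542.5 135.6] 74 [0.7314 0.0539 0.0757] [0.54  0.044 0.045] [0.75  0.066 0.372]
[517.6 135.9] 82 [0.7322 0.0533 0.0382] [0.727 0.046 0.018] [0.743 0.059 0.058]
[315.6 233.9] 3012 [ 0.5415 -0.0138  0.1028] [ 0.517 -0.041  0.077] [0.566 0.066 0.372]
0.072 712 [array([778.2,  83.7]), array([35.2, 71.9]), np.float64(4.0)] 0.0753
0.072 462 [array([731.6,  80.4]), array([26.6, 74.5]), np.float64(4.2)] 0.0753
0.072 24938 [array([521.4, -65.8]), array([192.4, 153.1]), np.float64(86.9)] 0.0731
0.072 345 [array([759.5, -65.2]), array([61.2, 27.1]), np.float64(63.9)] 0.0753
0.084 348 [array([731.7,  81.8]), array([26.5, 74.4]), np.float64(0.7)] 0.0862
0.084 669 [array([ 518.1, -156.7]), array([156.9,  23.4]), np.float64(0.3)] 0.0868
0.1 3174 [array([542., -16.]), array([52.4, 52.5]), np.float64(42.1)] 0.1028
0.1 1154 [array([766.4, -66.7]), array([60.7, 41.4]), np.float64(55.0)] 0.1055
```

View pics/w1.png

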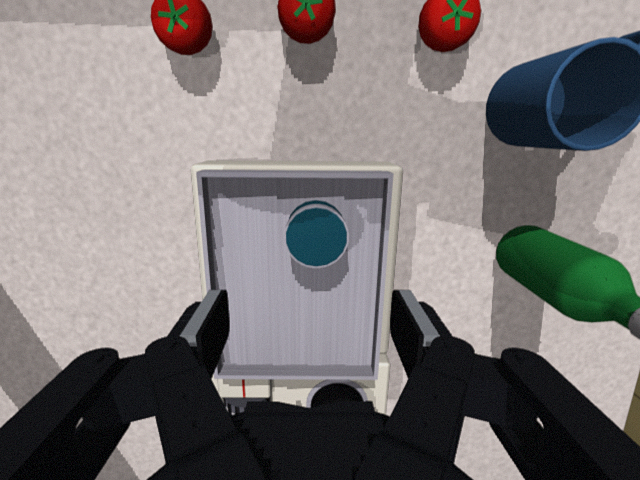

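The tin is at pixel (316,234), centre about (.541,-.015), top 103 mm. The pan centre is about (.520,-.065) with yaw −3°. That agrees with the dial position seen in the scene view.

Run:
```python
from h import *
plan(.541,-.015,.100,None,.65,6)
```

```text
from [ 0.5353 -0.0091  0.2558] yaw 87.2 -> 87.2
[[-0.0009, 0.001, 0.026, 0, 0, -0.0, 0.65], [-0.0009, 0.001, 0.026, 0, 0, -0.0, 0.65], [-0.0009, 0.001, 0.026, 0, 0, -0.0, 0.65], [-0.0009, 0.001, 0.026, 0, 0, -0.0, 0.65], [-0.0009, 0.001, 0.026, 0, 0, -0.0, 0.65], [-0.0009, 0.001, 0.026, 0, 0, -0.0, 0.65]]
```

{"op": "send_rows", "data": {
  "deltas": [
    [[-0.001,0.001,0.026,0,0,0,0.65],[-0.001,0.001,0.026,0,0,0,0.65],[-0.001,0.001,0.026,0,0,0,0.65],[-0.001,0.001,0.026,0,0,0,0.65],[-0.001,0.001,0.026,0,0,0,0.65],[-0.001,0.001,0.026,0,0,0,0.65],[0,0,0,0,0,0,0.65],[0,0,0,0,0,0,-1],[0,0,0,0,0,0,-1],[0,0,0,0,0,0,-1],[0,0,0,0,0,0,-1],[0,0,0,0,0,0,-1]]
  ],
  "squeeze": 40
}}

```text
time_s: 3.3
position: [0.5409, -0.0167, 0.1005]
tool_rot: [[0.052, 0.999, 0.001], [0.999, -0.052, -0.0], [-0.0, 0.001, -1.0]]
ft_force: [0.6, -1.5, 0.9]
grip_width: 0.0507
gripper_force: 44.0
```

{"op": "send_rows", "data": {
  "deltas": [
    [[0,0,-0.03,0,0,0,-1],[0,0,-0.04,0,0,0,-1],[0,0,-0.03,0,0,0,-1],[0,0,0,0,0,0,-1]]
  ]
}}

```text
time_s: 3.8
position: [0.5411, -0.0167, 0.2018]
tool_rot: [[0.052, 0.999, 0.003], [0.999, -0.052, -0.001], [-0.001, 0.003, -1.0]]
ft_force: [0.2, -0.0, -2.5]
grip_width: 0.0507
gripper_force: 44.0
```

Run:
```python
from h import *
plan(.441,.263,.16,None,-1)
```

```text
from [ 0.5411 -0.0167  0.2018] yaw 87.0 -> 87.0
[[0.0457, -0.0191, 0.007, 0, 0, -0.0, -1], [0.0457, -0.0191, 0.007, 0, 0, -0.0, -1], [0.0457, -0.0191, 0.007, 0, 0, -0.0, -1], [0.0457, -0.0191, 0.007, 0, 0, -0.0, -1], [0.0457, -0.0191, 0.007, 0, 0, -0.0, -1], [0.0457, -0.0191, 0.007, 0, 0, -0.0, -1]]
```

{"op": "send_rows", "data": {
  "deltas": [
    [[0.0457,-0.0191,0.007,0,0,0,-1],[0.0457,-0.0191,0.007,0,0,0,-1],[0.0457,-0.0191,0.007,0,0,0,-1],[0.0457,-0.0191,0.007,0,0,0,-1],[0.0457,-0.0191,0.007,0,0,0,-1],[0.0457,-0.0191,0.007,0,0,0,-1],[0,0,0,0,0,0,-1]]
  ]
}}

```text
time_s: 4.68
position: [0.4381, 0.2652, 0.1562]
tool_rot: [[0.048, 0.999, -0.004], [0.999, -0.048, -0.001], [-0.001, -0.004, -1.0]]
ft_force: [0.9, -0.3, -1.0]
grip_width: 0.051
gripper_force: 44.5
```

Run:
```python
from h import *
s=telemetry.observe();print(s["grip_width"],s["gripper_force"],s["time_s"])
v=grab("wrist");C=cloud(v)
m=cv2.inRange(v["im"],np.array([0,0,0]),np.array([255,255,255]))
for c,A,P in blobs(v,"cork",300):
    r=cv2.minEnclosingCircle(P[:,:2].astype(np.float32)); print(c,A,r,np.median(P,0))
for n in("red",):
  for c,A,P in blobs(v,n,300): print(c,A,((P.min(0)+P.max(0))/2).round(3),P[:,2].max().round(3))
cv2.imwrite("pics/w2.png",v["im"][:,:,::-1])
plan(.441,.263,.035,None,-1,4)
```

```text
0.050987912825395006 44.46235120296478 4.675
[599.7  86.4] 527 ((0.6534488201141357, 0.3605223596096039), 0.021473316475749016) [0.64478313 0.35891185 0.00889257]
[316.8 216. ] 8689 ((0.44555673003196716, 0.2766402065753937), 0.06245890632271767) [0.44523668 0.27410465 0.00461199]
[449.1  61.5] 4735 [0.503 0.371 0.135] 0.273
[292.5  70.6] 4292 [0.432 0.37  0.142] 0.273
[445.1 227.1] 3289 [0.505 0.283 0.135] 0.273
[442.3 321.6] 1632 [0.504 0.256 0.14 ] 0.273
[587.6 338.4] 3221 [0.567 0.226 0.135] 0.273
from [0.4391 0.2639 0.1567] yaw 87.2 -> 87.2
[[-0.0002, 0.0005, 0.0304, 0, 0, -0.0, -1], [-0.0002, 0.0005, 0.0304, 0, 0, -0.0, -1], [-0.0002, 0.0005, 0.0304, 0, 0, -0.0, -1], [-0.0002, 0.0005, 0.0304, 0, 0, -0.0, -1]]
```

View pics/w2.png

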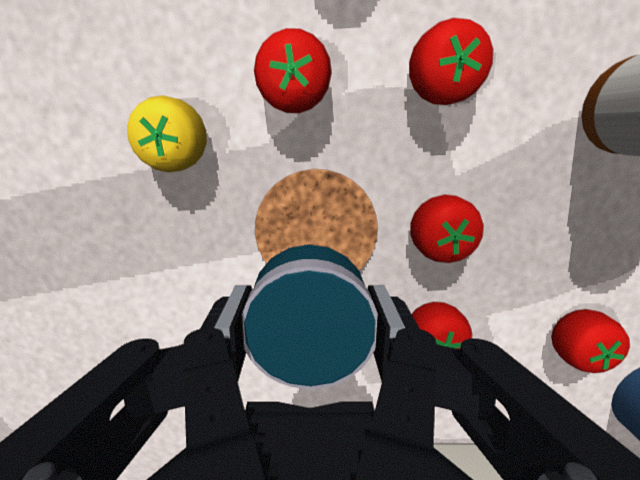

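The tin is held, and the mat is visible below with its centre near (316,231), consistent with (.442,.264). Lowering.

{"op": "send_rows", "data": {
  "deltas": [
    [[0,0.001,0.03,0,0,0,-1],[0,0.001,0.03,0,0,0,-1],[0,0,0.03,0,0,0,-1],[0,0,0.021,0,0,0,-1],[0,0,0.009,0,0,0,-1],[0,0,0,0,0,0,-1],[0,0,0,0,0,0,0.4],[0,0,0,0,0,0,0.55],[0,0,0,0,0,0,0.55]]
  ]
}}

```text
time_s: 5.85
position: [0.4426, 0.2631, 0.0388]
tool_rot: [[0.052, 0.999, 0.001], [0.999, -0.052, 0.0], [0.0, 0.001, -1.0]]
ft_force: [0.2, -0.4, -0.4]
grip_width: 0.0661
gripper_force: 0.0
```

{"op": "send_rows", "data": {
  "deltas": [
    [[0,0,-0.03,0,0,0,0.55],[0,0,-0.05,0,0,0,0.7],[0,0,-0.055,0,0,0,0.7],[0,0,-0.03,0,0,0,0.7],[0,0,0,0,0,0,0.7]]
  ]
}}

```text
time_s: 6.48
position: [0.4431, 0.2633, 0.2056]
tool_rot: [[0.052, 0.999, 0.005], [0.999, -0.052, 0.002], [0.002, 0.005, -1.0]]
ft_force: [-0.1, 0.7, -0.8]
grip_width: 0.0727
gripper_force: 0.0
```

```bash
cat >> h.py <<'E'
def tomatoes(v=None):
    """tomato positions from wrist/scene/side: circle of red at z .018"""
    res=[]
    for t in("scene","side"):
        w=grab(t)
        for c,A,P in blobs(w,"red",80):
            q=onplane(w,c+np.array([0,2.5 if t=="scene" else 0]),.018)[0]
            if .3<q[0]<.8 and -.2<q[1]<.5: res.append((t,q[:2].round(3).tolist(),A,np.percentile(P[:,2],97).round(3)))
    for r in res: print(*r)
E
python3 - <<'E'
from h import *
v=grab("wrist");print(v["s"]["position"],v["s"]["time_s"])
for c,A,P in blobs(v,"tin",1000): print("tin",c,A,np.median(P,0))
tomatoes()
E
```

```text
[0.4430574  0.26325789 0.20559612] 6.475
tin [307.4 218.3] 2691 [0.44313074 0.26591472 0.03453622]
scene [0.43, 0.38] 148 0.038
scene [0.535, 0.382] 193 0.038
scene [0.541, 0.269] 150 0.038
scene [0.426, 0.169] 211 0.037
scene [0.541, 0.177] 198 0.038
scene [0.669, 0.161] 305 0.037
side [0.666, 0.164] 339 0.036
side [0.539, 0.175] 405 0.037
side [0.426, 0.172] 401 0.036
side [0.539, 0.268] 438 0.036
side [0.534, 0.383] 528 0.036
side [0.429, 0.381] 610 0.036
```

The tin is on the mat at (.443,.266). Next are the tomatoes, going into a 2×3 grid and gripped on a diagonal so the fingers clear the neighbours.

```bash
cat >> h.py <<'E'
def path(wps,lim=.055):
    """wps: list of (x,y,z,yaw_deg,grip) or an int*grip hold ('h',n,grip); prints rows chunked per call ('|')"""
    s=telemetry.observe();p=s["position"].copy();w=yaw(s);out=[]
    for q in wps:
        if q[0]=='h': out+=[[0,0,0,0,0,0,q[2]]]*q[1]; continue
        if q[0]=='|': print(json.dumps(out).replace("0.0,","0,")); out=[]; continue
        yw=np.radians(q[3])
        while yw-w>np.pi/2: yw-=np.pi
        while yw-w<-np.pi/2: yw+=np.pi
        d=np.array(q[:3])-p; n=int(max(1,np.ceil(np.linalg.norm(d)/lim),np.ceil(abs(yw-w)/.17)))
        dw=round((yw-w)/n,3)
        for i in range(n):
            sh=(np.array(q[:3])-p)/(n-i); c,sn=np.cos(w),np.sin(w)
            r=np.round([c*sh[0]+sn*sh[1],sn*sh[0]-c*sh[1],-sh[2]],3)
            out.append([*r.tolist(),0,0,-dw,q[4]])
            p=p+np.array([c*r[0]+sn*r[1],sn*r[0]-c*r[1],-r[2]]); w+=dw
    if out: print(json.dumps(out).replace("0.0,","0,"))
PAN=(.520,-.065)
SL=[(33,60),(-33,60),(33,0),(-33,0),(33,-60),(-33,-60)]
def slot(k):
    x,y=SL[k];c,s=np.cos(-.054),np.sin(-.054); return PAN[0]+(c*x-s*y)/1e3,PAN[1]+(s*x+c*y)/1e3
def cyc(T,k,n,Y=122):
    x,y=T; X,Yy=slot(k); z=.078-.002*n+.028
    path([(x,y,.14,Y,.65),(x,y,.027,Y,.65),('|',),('h',4,-1),(x,y,.13,Y,-1),(x,y,.17,Y,-1),('|',),
      (X,Yy,.17,Y,-1),('h',1,-1),(X,Yy,z+.005,Y,-1),(X,Yy,z,Y,-1),('|',),('h',1,-1),('h',3,.4),(X,Yy,.17,Y,.4),(X,Yy,.18,Y,.65),('|',)])
E
python3 - <<'E'
from h import *
cyc((.540,.2685),4,0)
E
```

```text
[[0.003, 0.024, 0.016, 0, 0, -0.153, 0.65], [-0.001, 0.025, 0.015, 0, 0, -0.153, 0.65], [-0.005, 0.024, 0.016, 0, 0, -0.153, 0.65], [-0.009, 0.023, 0.015, 0, 0, -0.153, 0.65], [0, 0, 0.038, 0, 0, 0, 0.65], [0, 0, 0.038, 0, 0, 0, 0.65], [0, 0, 0.037, 0, 0, 0, 0.65]]
[[0, 0, 0, 0, 0, 0, -1], [0, 0, 0, 0, 0, 0, -1], [0, 0, 0, 0, 0, 0, -1], [0, 0, 0, 0, 0, 0, -1], [0, 0, -0.051, 0, 0, 0.001, -1], [0, 0, -0.052, 0, 0, 0.001, -1], [0, 0, -0.04, 0, 0, -0.001, -1]]
[[-0.042, -0.025, 0, 0, 0, 0, -1], [-0.043, -0.025, 0, 0, 0, 0, -1], [-0.042, -0.025, 0, 0, 0, 0, -1], [-0.043, -0.025, 0, 0, 0, 0, -1], [-0.042, -0.025, 0, 0, 0, 0, -1], [-0.043, -0.025, 0, 0, 0, 0, -1], [-0.042, -0.026, 0, 0, 0, 0, -1], [-0.043, -0.025, 0, 0, 0, 0, -1], [0, 0, 0, 0, 0, 0, -1], [0, -0, 0.03, 0, 0, 0, -1], [0, -0, 0.029, 0, 0, 0, -1], [0, -0, 0.005, 0, 0, 0, -1]]
[[0, 0, 0, 0, 0, 0, -1], [0, 0, 0, 0, 0, 0, 0.4], [0, 0, 0, 0, 0, 0, 0.4], [0, 0, 0, 0, 0, 0, 0.4], [0, -0, -0.032, 0, 0, 0, 0.4], [0, -0, -0.032, 0, 0, 0, 0.4], [0, -0, -0.01, 0, 0, 0, 0.65]]
```

{"op": "send_rows", "data": {
  "deltas": [
    [[0.003,0.024,0.016,0,0,-0.153,0.65],[-0.001,0.025,0.015,0,0,-0.153,0.65],[-0.005,0.024,0.016,0,0,-0.153,0.65],[-0.009,0.023,0.015,0,0,-0.153,0.65],[0,0,0,0,0,0,0.65],[0,0,0.038,0,0,0,0.65],[0,0,0.038,0,0,0,0.65],[0,0,0.037,0,0,0,0.65]]
  ]
}}

```text
time_s: 7.62
position: [0.5396, 0.2683, 0.0273]
tool_rot: [[-0.529, 0.849, -0.001], [0.849, 0.529, -0.0], [0.0, -0.001, -1.0]]
ft_force: [0.6, 0.3, 0.8]
grip_width: 0.0706
gripper_force: 0.0
```

{"op": "send_rows", "data": {
  "deltas": [
    [[0,0,0,0,0,0,-1],[0,0,0,0,0,0,-1],[0,0,0,0,0,0,-1],[0,0,0,0,0,0,-1],[0,0,-0.051,0,0,0,-1],[0,0,-0.052,0,0,0,-1],[0,0,-0.04,0,0,0,-1]]
  ]
}}

```text
time_s: 8.5
position: [0.5409, 0.2683, 0.1742]
tool_rot: [[-0.531, 0.847, 0.002], [0.847, 0.531, 0.001], [-0.001, 0.002, -1.0]]
ft_force: [-0.1, -0.3, -0.8]
grip_width: 0.0502
gripper_force: 42.3
```

{"op": "send_rows", "data": {
  "deltas": [
    [[-0.042,-0.025,0,0,0,0,-1],[-0.043,-0.025,0,0,0,0,-1],[-0.042,-0.025,0,0,0,0,-1],[-0.043,-0.025,0,0,0,0,-1],[-0.042,-0.025,0,0,0,0,-1],[-0.043,-0.025,0,0,0,0,-1],[-0.042,-0.026,0,0,0,0,-1],[-0.043,-0.025,0,0,0,0,-1],[0,0,0,0,0,0,-1],[0,0,0.03,0,0,0,-1],[0,0,0.029,0,0,0,-1],[0,0,0.005,0,0,0,-1]]
  ]
}}

```text
time_s: 10.0
position: [0.5503, -0.1254, 0.1062]
tool_rot: [[-0.532, 0.847, -0.003], [0.847, 0.532, 0.002], [0.003, -0.002, -1.0]]
ft_force: [-0.1, -0.5, -0.2]
grip_width: 0.0503
gripper_force: 42.3
```

{"op": "send_rows", "data": {
  "deltas": [
    [[0,0,0,0,0,0,-1],[0,0,0,0,0,0,0.4],[0,0,0,0,0,0,0.4],[0,0,0,0,0,0,0.4],[0,0,-0.032,0,0,0,0.4],[0,0,-0.032,0,0,0,0.4],[0,0,-0.01,0,0,0,0.65]]
  ]
}}

```text
time_s: 10.88
position: [0.5515, -0.1268, 0.1832]
tool_rot: [[-0.531, 0.847, 0.003], [0.847, 0.531, -0.001], [-0.003, 0.002, -1.0]]
ft_force: [0.0, -0.3, -0.2]
grip_width: 0.0707
gripper_force: 0.0
```

Run:
```python
from h import *
tomatoes()
v=grab("wrist")
for c,A,P in blobs(v,"red",1000): print(c,np.median(P,0).round(3),P[:,2].max().round(3),onplane(v,c,.094)[0])
cyc((.540,.176),5,1)
```

```text
scene [0.43, 0.378] 169 0.037
scene [0.535, 0.38] 220 0.038
scene [0.428, 0.169] 225 0.038
scene [0.541, 0.173] 236 0.038
scene [0.67, 0.161] 288 0.037
scene [0.523, -0.105] 558 0.114
side [0.666, 0.164] 332 0.036
side [0.539, 0.175] 403 0.036
side [0.426, 0.172] 401 0.036
side [0.534, 0.383] 529 0.036
side [0.429, 0.382] 570 0.036
[309.9 260.3] [ 0.551 -0.124  0.108] 0.298 [ 0.55450743 -0.12988191  0.094     ]
[[0.044, 0.025, 0.007, 0, 0, 0, 0.65], [0.044, 0.025, 0.007, 0, 0, 0, 0.65], [0.044, 0.025, 0.007, 0, 0, 0, 0.65], [0.043, 0.026, 0.007, 0, 0, 0, 0.65], [0.044, 0.025, 0.006, 0, 0, 0, 0.65], [0.043, 0.026, 0.007, 0, 0, 0, 0.65], [0, -0, 0.038, 0, 0, 0, 0.65], [0, -0, 0.037, 0, 0, 0, 0.65], [0, -0, 0.038, 0, 0, 0, 0.65]]
[[0, 0, 0, 0, 0, 0, -1], [0, 0, 0, 0, 0, 0, -1], [0, 0, 0, 0, 0, 0, -1], [0, 0, 0, 0, 0, 0, -1], [0, -0, -0.052, 0, 0, 0.001, -1], [0, -0, -0.051, 0, 0, 0.001, -1], [0, -0, -0.04, 0, 0, -0.001, -1]]
[[-0.037, -0.034, -0, 0, 0, 0, -1], [-0.037, -0.035, -0, 0, 0, 0, -1], [-0.037, -0.034, -0, 0, 0, 0, -1], [-0.038, -0.035, -0, 0, 0, 0, -1], [-0.037, -0.034, -0, 0, 0, 0, -1], [-0.038, -0.035, -0, 0, 0, 0, -1], [0, 0, 0, 0, 0, 0, -1], [0, 0, 0.03, 0, 0, 0, -1], [0, 0, 0.031, 0, 0, 0, -1], [0, 0, 0.005, 0, 0, 0, -1]]
[[0, 0, 0, 0, 0, 0, -1], [0, 0, 0, 0, 0, 0, 0.4], [0, 0, 0, 0, 0, 0, 0.4], [0, 0, 0, 0, 0, 0, 0.4], [0, 0, -0.033, 0, 0, 0, 0.4], [0, 0, -0.033, 0, 0, 0, 0.4], [0, 0, -0.01, 0, 0, 0, 0.65]]
```

{"op": "send_rows", "data": {
  "deltas": [
    [[0.044,0.025,0.007,0,0,0,0.65],[0.044,0.025,0.007,0,0,0,0.65],[0.044,0.025,0.007,0,0,0,0.65],[0.043,0.026,0.007,0,0,0,0.65],[0.044,0.025,0.006,0,0,0,0.65],[0.043,0.026,0.007,0,0,0,0.65],[0,0,0,0,0,0,0.65],[0,0,0.038,0,0,0,0.65],[0,0,0.037,0,0,0,0.65],[0,0,0.038,0,0,0,0.65],[0,0,0,0,0,0,0.65]]
  ]
}}

```text
time_s: 12.4
position: [0.5391, 0.175, 0.0247]
tool_rot: [[-0.53, 0.848, -0.007], [0.848, 0.53, -0.001], [0.003, -0.006, -1.0]]
ft_force: [0.7, -0.6, -0.1]
grip_width: 0.0705
gripper_force: 0.0
```

{"op": "send_rows", "data": {
  "deltas": [
    [[0,0,0,0,0,0,-1],[0,0,0,0,0,0,-1],[0,0,0,0,0,0,-1],[0,0,0,0,0,0,-1],[0,0,-0.052,0,0,0,-1],[0,0,-0.051,0,0,0,-1],[0,0,-0.04,0,0,0,-1]]
  ]
}}

```text
time_s: 13.28
position: [0.5406, 0.1762, 0.173]
tool_rot: [[-0.531, 0.847, 0.002], [0.847, 0.531, 0.0], [-0.001, 0.002, -1.0]]
ft_force: [0.4, 0.2, -1.6]
grip_width: 0.0503
gripper_force: 42.4
```

{"op": "send_rows", "data": {
  "deltas": [
    [[-0.037,-0.034,0,0,0,0,-1],[-0.037,-0.035,0,0,0,0,-1],[-0.037,-0.034,0,0,0,0,-1],[-0.038,-0.035,0,0,0,0,-1],[-0.037,-0.034,0,0,0,0,-1],[-0.038,-0.035,0,0,0,0,-1],[0,0,0,0,0,0,-1],[0,0,0,0,0,0,-1]]
  ]
}}

```text
time_s: 14.28
position: [0.4841, -0.1232, 0.1705]
tool_rot: [[-0.531, 0.847, 0.0], [0.847, 0.531, 0.0], [0.0, 0.0, -1.0]]
ft_force: [-0.4, -0.3, -1.5]
grip_width: 0.0503
gripper_force: 42.4
```

{"op": "send_rows", "data": {
  "deltas": [
    [[0,0,0.03,0,0,0,-1],[0,0,0.031,0,0,0,-1],[0,0,0.005,0,0,0,-1],[0,0,0,0,0,0,-1],[0,0,0,0,0,0,0.4],[0,0,0,0,0,0,0.4],[0,0,0,0,0,0,0.4],[0,0,-0.033,0,0,0,0.4],[0,0,-0.033,0,0,0,0.4],[0,0,-0.01,0,0,0,0.65]]
  ]
}}

```text
time_s: 15.52
position: [0.4847, -0.1239, 0.182]
tool_rot: [[-0.531, 0.847, 0.003], [0.847, 0.531, -0.002], [-0.003, 0.002, -1.0]]
ft_force: [-0.0, 0.6, -0.3]
grip_width: 0.0703
gripper_force: 0.0
```

```bash
sed -i "s/(x,y,.14,Y,.65),(x,y,.027,Y,.65),('|',)/(x,y,.14,Y,.65),('h',1,.65),(x,y,.027,Y,.65),('h',1,.65),('|',)/; s/(X,Yy,.17,Y,-1),('h',1,-1),(X/(X,Yy,.17,Y,-1),('h',2,-1),('|',),(X/; s/(X,Yy,z,Y,-1),('|',),/(X,Yy,z,Y,-1),/" h.py
python3 - <<'E'
from h import *
tomatoes()
v=grab("wrist")
for c,A,P in blobs(v,"red",1000): print(c,np.median(P,0).round(3),P[:,2].max().round(3),onplane(v,c,.094)[0])
cyc((.667,.163),2,2)
E
```

```text
scene [0.43, 0.378] 167 0.037
scene [0.535, 0.38] 212 0.038
scene [0.427, 0.169] 219 0.038
scene [0.67, 0.162] 276 0.038
scene [0.448, -0.1] 497 0.112
scene [0.525, -0.106] 547 0.112
side [0.667, 0.162] 364 0.037
side [0.426, 0.172] 402 0.036
side [0.533, 0.383] 527 0.036
side [0.429, 0.382] 570 0.036
[310.  257.1] [ 0.483 -0.12   0.106] 0.297 [ 0.48640435 -0.12477665  0.094     ]
[381.5 309.2] [ 0.54  -0.128  0.103] 0.297 [ 0.54550368 -0.13068219  0.094     ]
[[0.021, 0.044, 0.006, 0, 0, 0, 0.65], [0.021, 0.044, 0.006, 0, 0, 0, 0.65], [0.021, 0.044, 0.006, 0, 0, 0, 0.65], [0.021, 0.044, 0.005, 0, 0, 0, 0.65], [0.021, 0.044, 0.006, 0, 0, 0, 0.65], [0.02, 0.044, 0.005, 0, 0, 0, 0.65], [0.021, 0.043, 0.006, 0, 0, 0, 0.65], [0, 0, 0, 0, 0, 0, 0.65], [-0, 0, 0.038, 0, 0, 0, 0.65], [-0, 0, 0.037, 0, 0, 0, 0.65], [-0, 0, 0.038, 0, 0, 0, 0.65], [0, 0, 0, 0, 0, 0, 0.65]]
[[0, 0, 0, 0, 0, 0, -1], [0, 0, 0, 0, 0, 0, -1], [0, 0, 0, 0, 0, 0, -1], [0, 0, 0, 0, 0, 0, -1], [-0, 0, -0.052, 0, 0, 0.001, -1], [-0, 0, -0.051, 0, 0, 0.001, -1], [-0, 0, -0.04, 0, 0, -0.001, -1]]
[[-0.027, -0.044, -0, 0, 0, 0, -1], [-0.027, -0.044, -0, 0, 0, 0, -1], [-0.027, -0.043, -0, 0, 0, 0, -1], [-0.027, -0.044, -0, 0, 0, 0, -1], [-0.027, -0.043, -0, 0, 0, 0, -1], [0, 0, 0, 0, 0, 0, -1], [0, 0, 0, 0, 0, 0, -1]]
[[0, -0, 0.031, 0, 0, 0, -1], [0, -0, 0.032, 0, 0, 0, -1], [0, -0, 0.005, 0, 0, 0, -1], [0, 0, 0, 0, 0, 0, -1], [0, 0, 0, 0, 0, 0, 0.4], [0, 0, 0, 0, 0, 0, 0.4], [0, 0, 0, 0, 0, 0, 0.4], [0, -0, -0.034, 0, 0, 0, 0.4], [0, -0, -0.034, 0, 0, 0, 0.4], [0, -0, -0.01, 0, 0, 0, 0.65]]
```

{"op": "send_rows", "data": {
  "deltas": [
    [[0.021,0.044,0.006,0,0,0,0.65],[0.021,0.044,0.006,0,0,0,0.65],[0.021,0.044,0.006,0,0,0,0.65],[0.021,0.044,0.005,0,0,0,0.65],[0.021,0.044,0.006,0,0,0,0.65],[0.02,0.044,0.005,0,0,0,0.65],[0.021,0.043,0.006,0,0,0,0.65],[0,0,0,0,0,0,0.65],[0,0,0.038,0,0,0,0.65],[0,0,0.037,0,0,0,0.65],[0,0,0.037,0,0,0,0.65],[0,0,0,0,0,0,0.65]]
  ]
}}

```text
time_s: 17.18
position: [0.6647, 0.1622, 0.0248]
tool_rot: [[-0.53, 0.848, -0.008], [0.848, 0.53, -0.001], [0.003, -0.007, -1.0]]
ft_force: [0.7, 0.8, 0.9]
grip_width: 0.0706
gripper_force: 0.0
```

{"op": "send_rows", "data": {
  "deltas": [
    [[0,0,0,0,0,0,-1],[0,0,0,0,0,0,-1],[0,0,0,0,0,0,-1],[0,0,0,0,0,0,-1],[0,0,-0.052,0,0,0,-1],[0,0,-0.051,0,0,0,-1],[0,0,-0.04,0,0,0,-1]]
  ]
}}

```text
time_s: 18.05
position: [0.6669, 0.1633, 0.1741]
tool_rot: [[-0.531, 0.847, 0.002], [0.847, 0.531, 0.0], [-0.001, 0.002, -1.0]]
ft_force: [0.3, 0.1, -0.9]
grip_width: 0.0504
gripper_force: 42.2
```

{"op": "send_rows", "data": {
  "deltas": [
    [[-0.027,-0.044,0,0,0,0,-1],[-0.027,-0.044,0,0,0,0,-1],[-0.027,-0.043,0,0,0,0,-1],[-0.027,-0.044,0,0,0,0,-1],[-0.027,-0.043,0,0,0,0,-1],[0,0,0,0,0,0,-1],[0,0,0,0,0,0,-1]]
  ]
}}

```text
time_s: 18.92
position: [0.5539, -0.0667, 0.1717]
tool_rot: [[-0.531, 0.847, 0.001], [0.847, 0.531, 0.0], [-0.0, 0.001, -1.0]]
ft_force: [0.2, -0.0, -0.1]
grip_width: 0.0501
gripper_force: 42.2
```

{"op": "send_rows", "data": {
  "deltas": [
    [[0,0,0.031,0,0,0,-1],[0,0,0.032,0,0,0,-1],[0,0,0.005,0,0,0,-1],[0,0,0,0,0,0,-1],[0,0,0,0,0,0,0.4],[0,0,0,0,0,0,0.4],[0,0,0,0,0,0,0.4],[0,0,-0.034,0,0,0,0.4],[0,0,-0.034,0,0,0,0.4],[0,0,-0.01,0,0,0,0.65]]
  ]
}}

```text
time_s: 20.18
position: [0.5544, -0.0672, 0.1833]
tool_rot: [[-0.531, 0.847, 0.004], [0.847, 0.531, -0.001], [-0.003, 0.002, -1.0]]
ft_force: [-0.8, 0.2, 0.1]
grip_width: 0.0704
gripper_force: 0.0
```

Run:
```python
from h import *
tomatoes()
v=grab("wrist")
for c,A,P in blobs(v,"red",1000): print(c,np.median(P,0).round(3),P[:,2].max().round(3),onplane(v,c,.094)[0])
cyc((.426,.1715),3,3)
```

```text
scene [0.43, 0.378] 170 0.037
scene [0.535, 0.38] 218 0.038
scene [0.436, 0.174] 122 0.038
scene [0.528, -0.039] 482 0.109
scene [0.449, -0.103] 537 0.11
scene [0.525, -0.107] 593 0.109
side [0.426, 0.172] 397 0.036
side [0.534, 0.383] 526 0.037
side [0.429, 0.382] 566 0.036
[287.4 288.9] [ 0.553 -0.087  0.104] 0.298 [ 0.55542688 -0.09473968  0.094     ]
[173.7 271. ] [ 0.489 -0.115  0.104] 0.298 [ 0.48770715 -0.12245568  0.094     ]
[[0.054, 0.004, 0.008, 0, 0, 0, 0.65], [0.054, 0.004, 0.008, 0, 0, 0, 0.65], [0.054, 0.004, 0.008, 0, 0, 0, 0.65], [0.054, 0.003, 0.008, 0, 0, 0, 0.65], [0.054, 0.004, 0.009, 0, 0, 0, 0.65], [0, 0, 0, 0, 0, 0, 0.65], [-0, -0, 0.038, 0, 0, 0, 0.65], [-0, -0, 0.037, 0, 0, 0, 0.65], [-0, -0, 0.038, 0, 0, 0, 0.65], [0, 0, 0, 0, 0, 0, 0.65]]
[[0, 0, 0, 0, 0, 0, -1], [0, 0, 0, 0, 0, 0, -1], [0, 0, 0, 0, 0, 0, -1], [0, 0, 0, 0, 0, 0, -1], [-0, -0, -0.052, 0, 0, 0.001, -1], [-0, -0, -0.051, 0, 0, 0.001, -1], [-0, -0, -0.04, 0, 0, -0.001, -1]]
[[-0.046, -0.015, -0, 0, 0, 0, -1], [-0.046, -0.015, -0, 0, 0, 0, -1], [-0.047, -0.014, -0, 0, 0, 0, -1], [-0.046, -0.015, -0, 0, 0, 0, -1], [-0.047, -0.014, -0, 0, 0, 0, -1], [0, 0, 0, 0, 0, 0, -1], [0, 0, 0, 0, 0, 0, -1]]
[[0, -0, 0.032, 0, 0, 0, -1], [0, -0, 0.033, 0, 0, 0, -1], [0, -0, 0.005, 0, 0, 0, -1], [0, 0, 0, 0, 0, 0, -1], [0, 0, 0, 0, 0, 0, 0.4], [0, 0, 0, 0, 0, 0, 0.4], [0, 0, 0, 0, 0, 0, 0.4], [0, -0, -0.035, 0, 0, 0, 0.4], [0, -0, -0.035, 0, 0, 0, 0.4], [0, -0, -0.01, 0, 0, 0, 0.65]]
```

{"op": "send_rows", "data": {
  "deltas": [
    [[0.054,0.004,0.008,0,0,0,0.65],[0.054,0.004,0.008,0,0,0,0.65],[0.054,0.004,0.008,0,0,0,0.65],[0.054,0.003,0.008,0,0,0,0.65],[0.054,0.004,0.009,0,0,0,0.65],[0,0,0,0,0,0,0.65],[0,0,0.038,0,0,0,0.65],[0,0,0.037,0,0,0,0.65],[0,0,0.037,0,0,0,0.65],[0,0,0,0,0,0,0.65]]
  ]
}}

```text
time_s: 21.58
position: [0.4254, 0.171, 0.0262]
tool_rot: [[-0.53, 0.848, -0.006], [0.848, 0.53, -0.001], [0.003, -0.006, -1.0]]
ft_force: [0.2, -0.6, 0.7]
grip_width: 0.0704
gripper_force: 0.0
```

{"op": "send_rows", "data": {
  "deltas": [
    [[0,0,0,0,0,0,-1],[0,0,0,0,0,0,-1],[0,0,0,0,0,0,-1],[0,0,0,0,0,0,-1],[0,0,-0.052,0,0,0,-1],[0,0,-0.051,0,0,0,-1],[0,0,-0.04,0,0,0,-1]]
  ]
}}

```text
time_s: 22.45
position: [0.4264, 0.1719, 0.1738]
tool_rot: [[-0.531, 0.847, 0.002], [0.847, 0.531, 0.0], [-0.001, 0.002, -1.0]]
ft_force: [-0.2, -0.8, -1.7]
grip_width: 0.0498
gripper_force: 42.6
```

{"op": "send_rows", "data": {
  "deltas": [
    [[-0.046,-0.015,0,0,0,0,-1],[-0.046,-0.015,0,0,0,0,-1],[-0.047,-0.014,0,0,0,0,-1],[-0.046,-0.015,0,0,0,0,-1],[-0.047,-0.014,0,0,0,0,-1],[0,0,0,0,0,0,-1],[0,0,0,0,0,0,-1]]
  ]
}}

```text
time_s: 23.32
position: [0.4875, -0.0631, 0.1714]
tool_rot: [[-0.531, 0.847, -0.0], [0.847, 0.531, 0.0], [0.001, -0.0, -1.0]]
ft_force: [-0.6, -0.2, -0.7]
grip_width: 0.05
gripper_force: 42.6
```

{"op": "send_rows", "data": {
  "deltas": [
    [[0,0,0.032,0,0,0,-1],[0,0,0.033,0,0,0,-1],[0,0,0.005,0,0,0,-1],[0,0,0,0,0,0,-1],[0,0,0,0,0,0,0.4],[0,0,0,0,0,0,0.4],[0,0,0,0,0,0,0.4],[0,0,-0.035,0,0,0,0.4],[0,0,-0.035,0,0,0,0.4],[0,0,-0.01,0,0,0,0.65]]
  ]
}}

```text
time_s: 24.58
position: [0.4884, -0.0637, 0.1832]
tool_rot: [[-0.531, 0.847, 0.003], [0.847, 0.531, -0.001], [-0.003, 0.002, -1.0]]
ft_force: [-0.2, -0.8, -0.0]
grip_width: 0.0703
gripper_force: 0.0
```

Run:
```python
from h import *
tomatoes()
cyc((.429,.381),0,4)
```

```text
scene [0.43, 0.378] 167 0.037
scene [0.535, 0.38] 217 0.038
scene [0.454, -0.036] 451 0.108
scene [0.529, -0.04] 478 0.107
scene [0.451, -0.103] 532 0.108
scene [0.526, -0.107] 593 0.108
side [0.55, -0.193] 1153 0.106
side [0.533, 0.383] 528 0.036
side [0.429, 0.382] 569 0.037
[[0.045, 0.021, 0.005, 0, 0, 0, 0.65], [0.045, 0.021, 0.005, 0, 0, 0, 0.65], [0.045, 0.021, 0.005, 0, 0, 0, 0.65], [0.046, 0.021, 0.004, 0, 0, 0, 0.65], [0.045, 0.02, 0.005, 0, 0, 0, 0.65], [0.046, 0.021, 0.004, 0, 0, 0, 0.65], [0.045, 0.02, 0.005, 0, 0, 0, 0.65], [0.046, 0.021, 0.004, 0, 0, 0, 0.65], [0.045, 0.02, 0.005, 0, 0, 0, 0.65], [0, 0, 0, 0, 0, 0, 0.65], [0, 0, 0.038, 0, 0, 0, 0.65], [0, 0, 0.037, 0, 0, 0, 0.65], [0, 0, 0.038, 0, 0, 0, 0.65], [0, 0, 0, 0, 0, 0, 0.65]]
[[0, 0, 0, 0, 0, 0, -1], [0, 0, 0, 0, 0, 0, -1], [0, 0, 0, 0, 0, 0, -1], [0, 0, 0, 0, 0, 0, -1], [0, 0, -0.052, 0, 0, 0.001, -1], [0, 0, -0.051, 0, 0, 0.001, -1], [0, 0, -0.04, 0, 0, -0.001, -1]]
[[-0.05, -0.012, -0, 0, 0, 0, -1], [-0.049, -0.012, -0, 0, 0, 0, -1], [-0.05, -0.012, -0, 0, 0, 0, -1], [-0.049, -0.012, -0, 0, 0, 0, -1], [-0.05, -0.012, -0, 0, 0, 0, -1], [-0.049, -0.013, -0, 0, 0, 0, -1], [-0.05, -0.012, -0, 0, 0, 0, -1], [-0.049, -0.013, -0, 0, 0, 0, -1], [0, 0, 0, 0, 0, 0, -1], [0, 0, 0, 0, 0, 0, -1]]
[[-0, 0, 0.033, 0, 0, 0, -1], [-0, 0, 0.034, 0, 0, 0, -1], [-0, 0, 0.005, 0, 0, 0, -1], [0, 0, 0, 0, 0, 0, -1], [0, 0, 0, 0, 0, 0, 0.4], [0, 0, 0, 0, 0, 0, 0.4], [0, 0, 0, 0, 0, 0, 0.4], [-0, 0, -0.036, 0, 0, 0, 0.4], [-0, 0, -0.036, 0, 0, 0, 0.4], [-0, 0, -0.01, 0, 0, 0, 0.65]]
```

{"op": "send_rows", "data": {
  "deltas": [
    [[0.045,0.021,0.005,0,0,0,0.65],[0.045,0.021,0.005,0,0,0,0.65],[0.045,0.021,0.005,0,0,0,0.65],[0.046,0.021,0.004,0,0,0,0.65],[0.045,0.02,0.005,0,0,0,0.65],[0.046,0.021,0.004,0,0,0,0.65],[0.045,0.02,0.005,0,0,0,0.65],[0.046,0.021,0.004,0,0,0,0.65],[0.045,0.02,0.005,0,0,0,0.65],[0,0,0,0,0,0,0.65]]
  ]
}}

```text
time_s: 25.92
position: [0.4272, 0.3831, 0.1371]
tool_rot: [[-0.534, 0.845, -0.003], [0.845, 0.534, -0.001], [0.0, -0.003, -1.0]]
ft_force: [0.1, 0.2, 0.2]
grip_width: 0.0706
gripper_force: 0.0
```

{"op": "send_rows", "data": {
  "deltas": [
    [[0,0,0.038,0,0,0,0.65],[0,0,0.037,0,0,0,0.65],[0,0,0.037,0,0,0,0.65],[0,0,0,0,0,0,0.65],[0,0,0,0,0,0,-1],[0,0,0,0,0,0,-1],[0,0,0,0,0,0,-1],[0,0,0,0,0,0,-1],[0,0,-0.052,0,0,0,-1],[0,0,-0.051,0,0,0,-1],[0,0,-0.04,0,0,0,-1]]
  ]
}}

```text
time_s: 27.3
position: [0.4287, 0.3811, 0.173]
tool_rot: [[-0.531, 0.847, 0.002], [0.847, 0.531, 0.001], [-0.0, 0.002, -1.0]]
ft_force: [0.9, -0.6, -1.2]
grip_width: 0.0496
gripper_force: 42.4
```

{"op": "send_rows", "data": {
  "deltas": [
    [[-0.05,-0.012,0,0,0,0,-1],[-0.049,-0.012,0,0,0,0,-1],[-0.05,-0.012,0,0,0,0,-1],[-0.049,-0.012,0,0,0,0,-1],[-0.05,-0.012,0,0,0,0,-1],[-0.049,-0.013,0,0,0,0,-1],[-0.05,-0.012,0,0,0,0,-1],[-0.049,-0.013,0,0,0,0,-1],[0,0,0,0,0,0,-1],[0,0,0,0,0,0,-1]]
  ]
}}

```text
time_s: 28.55
position: [0.5557, -0.0062, 0.1705]
tool_rot: [[-0.531, 0.847, -0.0], [0.847, 0.531, 0.0], [0.0, 0.0, -1.0]]
ft_force: [0.3, 0.5, -1.2]
grip_width: 0.0503
gripper_force: 42.4
```

{"op": "send_rows", "data": {
  "deltas": [
    [[0,0,0.033,0,0,0,-1],[0,0,0.033,0,0,0,-1],[0,0,0.005,0,0,0,-1],[0,0,0,0,0,0,-1],[0,0,0,0,0,0,0.4],[0,0,0,0,0,0,0.4],[0,0,0,0,0,0,0.4],[0,0,-0.036,0,0,0,0.4],[0,0,-0.036,0,0,0,0.4],[0,0,-0.01,0,0,0,0.65]]
  ]
}}

```text
time_s: 29.8
position: [0.5567, -0.0067, 0.1835]
tool_rot: [[-0.531, 0.847, 0.004], [0.847, 0.531, -0.001], [-0.003, 0.003, -1.0]]
ft_force: [-0.6, 0.2, -0.0]
grip_width: 0.0706
gripper_force: 0.0
```

Run:
```python
from h import *
tomatoes()
cyc((.534,.383),1,5)
```

```text
scene [0.535, 0.38] 217 0.039
scene [0.53, 0.028] 450 0.106
scene [0.456, -0.038] 458 0.105
scene [0.535, -0.072] 1122 0.105
scene [0.452, -0.104] 536 0.106
side [0.593, -0.15] 827 0.104
side [0.515, -0.189] 592 0.104
side [0.533, 0.383] 527 0.036
[[0.043, 0.024, 0.005, 0, 0, 0, 0.65], [0.043, 0.023, 0.005, 0, 0, 0, 0.65], [0.043, 0.024, 0.005, 0, 0, 0, 0.65], [0.043, 0.023, 0.005, 0, 0, 0, 0.65], [0.042, 0.024, 0.005, 0, 0, 0, 0.65], [0.043, 0.023, 0.006, 0, 0, 0, 0.65], [0.042, 0.024, 0.005, 0, 0, 0, 0.65], [0.043, 0.023, 0.006, 0, 0, 0, 0.65], [0, 0, 0, 0, 0, 0, 0.65], [-0, 0, 0.038, 0, 0, 0.001, 0.65], [-0, 0, 0.037, 0, 0, 0.001, 0.65], [-0, 0, 0.038, 0, 0, 0.001, 0.65], [0, 0, 0, 0, 0, 0, 0.65]]
[[0, 0, 0, 0, 0, 0, -1], [0, 0, 0, 0, 0, 0, -1], [0, 0, 0, 0, 0, 0, -1], [0, 0, 0, 0, 0, 0, -1], [-0, 0, -0.052, 0, 0, -0.001, -1], [-0, 0, -0.051, 0, 0, -0.001, -1], [-0, 0, -0.04, 0, 0, 0.001, -1]]
[[-0.038, -0.03, -0, 0, 0, -0, -1], [-0.038, -0.03, -0, 0, 0, -0, -1], [-0.038, -0.03, -0, 0, 0, -0, -1], [-0.038, -0.03, -0, 0, 0, -0, -1], [-0.038, -0.03, -0, 0, 0, -0, -1], [-0.038, -0.03, -0, 0, 0, -0, -1], [-0.038, -0.031, -0, 0, 0, -0, -1], [-0.039, -0.03, -0, 0, 0, -0, -1], [0, 0, 0, 0, 0, 0, -1], [0, 0, 0, 0, 0, 0, -1]]
[[0, -0, 0.034, 0, 0, -0, -1], [0, -0, 0.035, 0, 0, -0, -1], [0, -0, 0.005, 0, 0, -0, -1], [0, 0, 0, 0, 0, 0, -1], [0, 0, 0, 0, 0, 0, 0.4], [0, 0, 0, 0, 0, 0, 0.4], [0, 0, 0, 0, 0, 0, 0.4], [0, -0, -0.037, 0, 0, -0, 0.4], [0, -0, -0.037, 0, 0, -0, 0.4], [0, -0, -0.01, 0, 0, -0, 0.65]]
```

{"op": "send_rows", "data": {
  "deltas": [
    [[0.043,0.024,0.005,0,0,0,0.65],[0.043,0.023,0.005,0,0,0,0.65],[0.043,0.024,0.005,0,0,0,0.65],[0.043,0.023,0.005,0,0,0,0.65],[0.042,0.024,0.005,0,0,0,0.65],[0.043,0.023,0.006,0,0,0,0.65],[0.042,0.024,0.005,0,0,0,0.65],[0.043,0.023,0.006,0,0,0,0.65],[0,0,0,0,0,0,0.65]]
  ]
}}

```text
time_s: 31.02
position: [0.532, 0.3856, 0.1365]
tool_rot: [[-0.534, 0.845, -0.003], [0.845, 0.534, -0.001], [0.001, -0.004, -1.0]]
ft_force: [-0.1, -0.3, 0.1]
grip_width: 0.0706
gripper_force: 0.0
```

{"op": "send_rows", "data": {
  "deltas": [
    [[0,0,0.038,0,0,0,0.65],[0,0,0.037,0,0,0,0.65],[0,0,0.037,0,0,0,0.65],[0,0,0,0,0,0,0.65],[0,0,0,0,0,0,-1],[0,0,0,0,0,0,-1],[0,0,0,0,0,0,-1],[0,0,0,0,0,0,-1],[0,0,-0.052,0,0,0,-1],[0,0,-0.051,0,0,0,-1],[0,0,-0.04,0,0,0,-1]]
  ]
}}

```text
time_s: 32.4
position: [0.5337, 0.3831, 0.173]
tool_rot: [[-0.531, 0.847, 0.002], [0.847, 0.531, 0.001], [-0.0, 0.002, -1.0]]
ft_force: [0.5, 0.5, -0.9]
grip_width: 0.0501
gripper_force: 42.3
```

{"op": "send_rows", "data": {
  "deltas": [
    [[-0.038,-0.03,0,0,0,0,-1],[-0.038,-0.03,0,0,0,0,-1],[-0.038,-0.03,0,0,0,0,-1],[-0.038,-0.03,0,0,0,0,-1],[-0.038,-0.03,0,0,0,0,-1],[-0.038,-0.03,0,0,0,0,-1],[-0.038,-0.031,0,0,0,0,-1],[-0.039,-0.03,0,0,0,0,-1],[0,0,0,0,0,0,-1],[0,0,0,0,0,0,-1]]
  ]
}}

```text
time_s: 33.65
position: [0.4914, -0.003, 0.1705]
tool_rot: [[-0.531, 0.847, 0.0], [0.847, 0.531, 0.0], [0.0, 0.0, -1.0]]
ft_force: [-0.0, 0.7, -1.9]
grip_width: 0.0502
gripper_force: 42.3
```

{"op": "send_rows", "data": {
  "deltas": [
    [[0,0,0.034,0,0,0,-1],[0,0,0.035,0,0,0,-1],[0,0,0.005,0,0,0,-1],[0,0,0,0,0,0,-1],[0,0,0,0,0,0,0.4],[0,0,0,0,0,0,0.4],[0,0,0,0,0,0,0.4],[0,0,-0.037,0,0,0,0.4],[0,0,-0.037,0,0,0,0.4],[0,0,-0.03,0,0,0,0.65]]
  ]
}}

```text
time_s: 34.9
position: [0.4915, -0.0034, 0.202]
tool_rot: [[-0.531, 0.847, 0.001], [0.847, 0.531, -0.0], [-0.001, 0.001, -1.0]]
ft_force: [0.3, -0.2, -0.2]
grip_width: 0.0706
gripper_force: 0.0
```

Run:
```python
from h import *
tomatoes()
path([(.505,-.26,.25,87,-1),('h',2,-1)],.05)
```

```text
scene [0.461, 0.029] 413 0.104
scene [0.532, 0.029] 399 0.103
scene [0.457, -0.039] 461 0.103
scene [0.536, -0.072] 1132 0.103
scene [0.453, -0.104] 511 0.104
side [0.551, -0.147] 1736 0.102
[[-0.037, -0.021, -0.008, 0, 0, 0.102, -1], [-0.039, -0.017, -0.008, 0, 0, 0.102, -1], [-0.041, -0.013, -0.008, 0, 0, 0.102, -1], [-0.042, -0.009, -0.008, 0, 0, 0.102, -1], [-0.043, -0.004, -0.007, 0, 0, 0.102, -1], [-0.042, -0, -0.008, 0, 0, 0.102, -1], [0, 0, 0, 0, 0, 0, -1], [0, 0, 0, 0, 0, 0, -1]]
```

{"op": "send_rows", "data": {
  "deltas": [
    [[-0.037,-0.021,-0.008,0,0,0.102,-1],[-0.039,-0.017,-0.008,0,0,0.102,-1],[-0.041,-0.013,-0.008,0,0,0.102,-1],[-0.042,-0.009,-0.008,0,0,0.102,-1],[-0.043,-0.004,-0.007,0,0,0.102,-1],[-0.042,0,-0.008,0,0,0.102,-1],[0,0,0,0,0,0,-1],[0,0,0,0,0,0,-1],[0,0,0,0,0,0,-1]]
  ]
}}

```text
time_s: 36.12
position: [0.5039, -0.2582, 0.247]
tool_rot: [[0.05, 0.999, -0.001], [0.999, -0.05, 0.001], [0.001, -0.001, -1.0]]
ft_force: [-0.6, -0.8, 0.1]
grip_width: 0.0003
gripper_force: 0.0
```

Run:
```python
from h import *
v=grab("wrist"); print(v["s"]["position"],v["s"]["time_s"],v["s"]["grip_width"]);import pickle;pickle.dump(v,open("w3.pkl","wb"))
cv2.imwrite("pics/w3.png",v["im"][:,:,::-1])
print(proj(v,[(.5555,-.2222,.086),(.4557,-.2168,.081)]))
```

```text
[ 0.50389604 -0.25816715  0.24699178] 36.125 0.0003232298371108526
[[370.93594662 177.77171883]
 [246.69671637 176.47062247]]
```

View pics/w3.png

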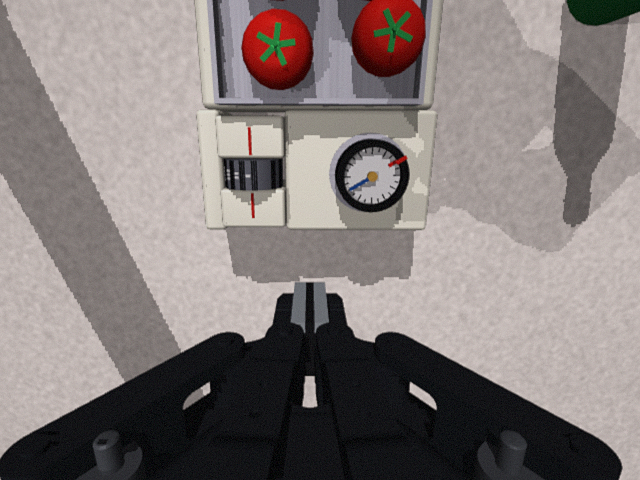

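The dial is at (372,175), with the pointer directed lower-left and the red zero mark at (400,160). The wheel is at about (252,174) between red index lines. I'll zoom in to read the count.

Run:
```python
from h import *
import pickle
v=pickle.load(open("w3.pkl","rb"))
cv2.imwrite("pics/w3c.png",cv2.resize(v["im"][110:235,205:430,::-1],None,fx=3.5,fy=3.5,interpolation=cv2.INTER_CUBIC))
C=cloud(v)
sub=C[110:235,205:300].reshape(-1,3)
P=sub[(sub[:,2]>.0745)&(sub[:,2]<.085)]
print("wheel",len(P),P.mean(0),P.min(0),P.max(0))
sub=C[110:235,310:430].reshape(-1,3);P=sub[(sub[:,2]>.082)&(sub[:,2]<.09)]
print("ring",len(P),cv2.minEnclosingCircle(P[:,:2].astype(np.float32)),P[:,2].mean())
red=blobs(v,"red",8,1)
for c,A,P in red:
    if 110<c[1]<235 and 205<c[0]<430: print("red",c,A,np.median(P,0))
h=cv2.cvtColor(v["im"],cv2.COLOR_RGB2HSV);m=cv2.inRange(h,np.array((100,90,40)),np.array((125,255,255)));m[:130]=0;m[230:]=0;m[:,:320]=0;m[:,430:]=0
uv=np.argwhere(m)[:,::-1];print("blue",len(uv),uv.mean(0))
```

```text
wheel 1105 [ 0.45758375 -0.21559699  0.07815108] [ 0.440477   -0.2284496   0.07452982] [ 0.47491679 -0.20345273  0.0816206 ]
ring 1782 ((0.5575260519981384, -0.22109876573085785), 0.029438301920890808) 0.08444697452452117
red [249.2 140.1] 63 [ 0.45853273 -0.18786221  0.06951166]
red [398.  160.7] 77 [ 0.5773721  -0.21023866  0.08484783]
red [252.2 204.9] 54 [ 0.45570959 -0.24189139  0.06926289]
blue 69 [358.5942029  184.11594203]
```

View pics/w3c.png

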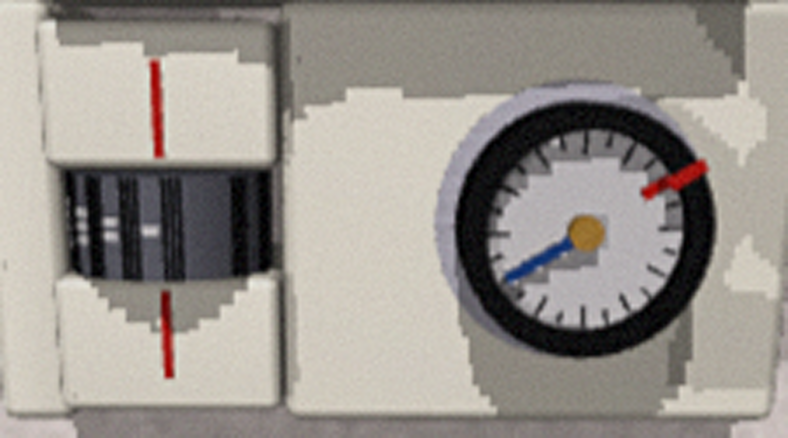

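The crop shows the single-bar row just left of the index, so the wheel starts near count 1. I still need about 5 clicks. The bezel's zero mark is at roughly −30° and the pointer at about 2.5 rad. Next I turn the tool to line up with the drag direction and move to the wheel.

```bash
cat >> h.py <<'E'
W0=np.array([.4575,-.2155]); SX=np.array([np.cos(-.054),np.sin(-.054)])
def wheel():
    import pickle
    for f in("w3.pkl",): 
        v=pickle.load(open(f,"rb"))
    return v
E
python3 - <<'E'
from h import *
v=wheel(); T=np.array([*W0,.081]); print("top px",proj(v,T), "bar row1 on z.081", onplane(v,(205+150/3.5,110+231/3.5),.081), "line mid on .0695",onplane(v,((249.2+252.2)/2,172.5),.07))
print(v["c"])
a=W0-.010*SX
path([(a[0],a[1],.15,-3.1,-1),('h',2,-1),(a[0],a[1],.109,-3.1,-1),('h',1,-1)],.05)
E
```

```text
top px [[248.74563406 174.74499172]] bar row1 on z.081 [[ 0.45667881 -0.21646943  0.081     ]] line mid on .0695 [[ 0.45734113 -0.21492063  0.07      ]]
[ 0.50851008 -0.18464705  0.36339647]
[[0.004, -0.006, 0.01, 0, 0, -0.157, -1], [0.005, -0.005, 0.01, 0, 0, -0.157, -1], [0.006, -0.004, 0.01, 0, 0, -0.157, -1], [0.006, -0.003, 0.01, 0, 0, -0.157, -1], [0.007, -0.003, 0.01, 0, 0, -0.157, -1], [0.007, -0.001, 0.009, 0, 0, -0.157, -1], [0.007, -0, 0.01, 0, 0, -0.157, -1], [0.007, 0.001, 0.009, 0, 0, -0.157, -1], [0.007, 0.002, 0.01, 0, 0, -0.157, -1], [0.007, 0.002, 0.009, 0, 0, -0.157, -1], [0, 0, 0, 0, 0, 0, -1], [0, 0, 0, 0, 0, 0, -1], [-0, 0, 0.041, 0, 0, 0.003, -1], [0, 0, 0, 0, 0, 0, -1]]
```

{"op": "send_rows", "data": {
  "deltas": [
    [[0.004,-0.006,0.01,0,0,-0.157,-1],[0.005,-0.005,0.01,0,0,-0.157,-1],[0.006,-0.004,0.01,0,0,-0.157,-1],[0.006,-0.003,0.01,0,0,-0.157,-1],[0.007,-0.003,0.01,0,0,-0.157,-1],[0.007,-0.001,0.009,0,0,-0.157,-1],[0.007,0,0.01,0,0,-0.157,-1],[0.007,0.001,0.009,0,0,-0.157,-1],[0.007,0.002,0.01,0,0,-0.157,-1],[0.007,0.002,0.009,0,0,-0.157,-1],[0,0,0,0,0,0,-1],[0,0,0,0,0,0,-1]]
  ]
}}

```text
time_s: 37.67
position: [0.4474, -0.2161, 0.1508]
tool_rot: [[-0.998, 0.055, 0.001], [0.055, 0.998, -0.001], [-0.001, -0.001, -1.0]]
ft_force: [-0.0, -0.4, 0.4]
grip_width: -0.0005
gripper_force: 0.0
```

{"op": "send_rows", "data": {
  "deltas": [
    [[0,0,0.02,0,0,0,-1],[0,0,0.02,0,0,0,-1],[0,0,0,0,0,0,-1],[0,0,0,0,0,0,-1]]
  ]
}}

```text
time_s: 38.17
position: [0.4475, -0.2165, 0.1112]
tool_rot: [[-0.999, 0.054, 0.001], [0.054, 0.999, -0.001], [-0.001, -0.001, -1.0]]
ft_force: [-0.5, -0.2, -0.1]
grip_width: 0.0
gripper_force: 0.0
```

{"op": "send_rows", "data": {
  "deltas": [
    [[0,0,0.002,0,0,0,-1],[0,0,0.001,0,0,0,-1],[0,0,0,0,0,0,-1],[0,0,0,0,0,0,-1]]
  ]
}}

```text
time_s: 38.67
position: [0.4471, -0.2162, 0.1074]
tool_rot: [[-0.999, 0.053, 0.0], [0.053, 0.999, -0.0], [-0.0, -0.0, -1.0]]
ft_force: [0.4, 0.0, -0.3]
grip_width: 0.0001
gripper_force: 0.0
```

{"op": "send_rows", "data": {
  "deltas": [
    [[0,0,0.001,0,0,0,-1],[0,0,0,0,0,0,-1],[0,0,0,0,0,0,-1]]
  ]
}}

```text
time_s: 39.05
position: [0.4471, -0.2162, 0.1063]
tool_rot: [[-0.999, 0.053, -0.0], [0.053, 0.999, 0.0], [0.0, 0.0, -1.0]]
ft_force: [-0.4, -0.1, 0.2]
grip_width: 0.0002
gripper_force: 0.0
```

{"op": "send_rows", "data": {
  "deltas": [
    [[0,0,0.001,0,0,0,-1],[0,0,0,0,0,0,-1],[0,0,0,0,0,0,-1]]
  ]
}}

```text
time_s: 39.42
position: [0.4472, -0.2163, 0.1058]
tool_rot: [[-0.999, 0.053, 0.001], [0.053, 0.999, -0.001], [-0.001, -0.0, -1.0]]
ft_force: [-1.5, 0.9, 5.6]
grip_width: -0.0001
gripper_force: 2.7
```

{"op": "send_rows", "data": {
  "deltas": [
    [[0,0,0.0005,0,0,0,-1],[0,0,0,0,0,0,-1],[0,0,0,0,0,0,-1]]
  ]
}}

```text
time_s: 39.8
position: [0.4474, -0.2163, 0.1057]
tool_rot: [[-0.999, 0.053, 0.001], [0.053, 0.999, -0.001], [-0.001, -0.001, -1.0]]
ft_force: [-2.1, 0.5, 8.4]
grip_width: -0.0
gripper_force: 4.6
```

{"op": "send_rows", "data": {
  "deltas": [
    [[-0.003,0,0,0,0,0,-1],[-0.004,0,0,0,0,0,-1],[-0.004,0,0,0,0,0,-1],[-0.004,0,0,0,0,0,-1],[-0.003,0,0,0,0,0,-1],[0,0,0,0,0,0,-1],[0,0,0,0,0,0,-1]]
  ]
}}

```text
time_s: 40.67
position: [0.4658, -0.2173, 0.1057]
tool_rot: [[-0.999, 0.053, 0.002], [0.053, 0.999, -0.001], [-0.003, -0.001, -1.0]]
ft_force: [1.5, 2.0, 8.0]
grip_width: -0.0002
gripper_force: 3.8
```

{"op": "send_rows", "data": {
  "deltas": [
    [[0,0,-0.01,0,0,0,-1],[0,0,-0.02,0,0,0,-1],[0,0,-0.03,0,0,0,-1],[0,0,0,0,0,0,-1],[0,0,0,0,0,0,-1]]
  ]
}}

```text
time_s: 41.3
position: [0.4648, -0.217, 0.1645]
tool_rot: [[-0.999, 0.053, -0.001], [0.053, 0.999, 0.0], [0.001, 0.0, -1.0]]
ft_force: [-0.3, -0.0, 0.6]
grip_width: 0.0001
gripper_force: 0.0
```

Run:
```python
from h import *
v=grab("wrist"); s=v["s"];print(s["position"],s["time_s"])
uv=proj(v,[*W0,.081])[0];print(uv)
import pickle;pickle.dump(v,open("w4.pkl","wb"))
a,b=v["im"],grab("scene")
ub=proj(b,[*W0,.081])[0].astype(int);print(ub)
u=np.clip(uv.astype(int),60,420)
c1=cv2.resize(a[u[1]-60:u[1]+60,u[0]-60:u[0]+60],(480,480),interpolation=cv2.INTER_CUBIC)
cv2.imwrite("pics/w4.png",c1[:,:,::-1])
```

```text
[ 0.46475193 -0.21695846  0.16447703] 41.3
[310.89870957 244.27031256]
[171 343]
```

View pics/w4.png

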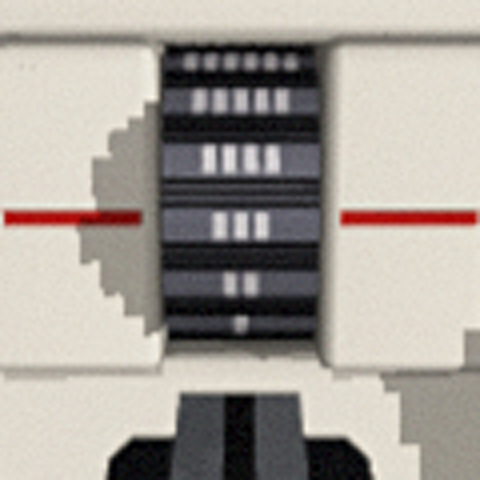

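Now three bars sit near the index, at roughly 2.8 clicks. Next come two more strokes.

{"op": "send_rows", "data": {
  "deltas": [
    [[0.018,0,0,0,0,0,-1],[0,0,0.03,0,0,0,-1],[0,0,0.025,0,0,0,-1],[0,0,0,0,0,0,-1],[0,0,0.003,0,0,0,-1],[0,0,0.002,0,0,0,-1],[0,0,0,0,0,0,-1],[0,0,0,0,0,0,-1]]
  ]
}}

```text
time_s: 42.4
position: [0.4474, -0.2164, 0.1058]
tool_rot: [[-0.999, 0.053, 0.002], [0.053, 0.999, -0.001], [-0.002, -0.001, -1.0]]
ft_force: [-0.0, 1.1, 5.6]
grip_width: -0.0002
gripper_force: 3.0
```

{"op": "send_rows", "data": {
  "deltas": [
    [[-0.003,0,0,0,0,0,-1],[-0.004,0,0,0,0,0,-1],[-0.004,0,0,0,0,0,-1],[-0.004,0,0,0,0,0,-1],[-0.003,0,0,0,0,0,-1],[0,0,0,0,0,0,-1],[0,0,0,0,0,0,-1]]
  ]
}}

```text
time_s: 43.28
position: [0.4657, -0.2174, 0.1058]
tool_rot: [[-0.999, 0.053, 0.002], [0.053, 0.999, -0.001], [-0.002, -0.001, -1.0]]
ft_force: [2.1, 0.9, 4.8]
grip_width: -0.0002
gripper_force: 2.5
```

{"op": "send_rows", "data": {
  "deltas": [
    [[0,0,-0.01,0,0,0,-1],[0,0,-0.02,0,0,0,-1],[0,0,-0.03,0,0,0,-1],[0,0,0,0,0,0,-1],[0,0,0,0,0,0,-1]]
  ]
}}

```text
time_s: 43.9
position: [0.4648, -0.217, 0.1647]
tool_rot: [[-0.999, 0.053, -0.0], [0.053, 0.999, 0.0], [0.0, 0.0, -1.0]]
ft_force: [0.8, -0.3, -0.9]
grip_width: -0.0
gripper_force: 0.0
```

```bash
cat >> h.py <<'E'
def rowview(f,out):
    v=grab("wrist"); import pickle;pickle.dump(v,open(f,"wb"))
    t=np.radians(np.arange(-60,61,.5)); n=len(t)
    # unroll the wheel surface: angle about the axis (+ toward scale +x), across the width
    w=np.linspace(-.011,.011,60); SY=np.array([-SX[1],SX[0]])
    P=np.zeros((n,60,3))
    P[...,:2]=W0+(.025*np.sin(t))[:,None,None]*SX+w[None,:,None]*SY; P[...,2]=(.056+.025*np.cos(t))[:,None]
    uv=proj(v,P.reshape(-1,3)).astype(np.float32).reshape(n,60,2)
    g=cv2.remap(cv2.cvtColor(v["im"],cv2.COLOR_RGB2GRAY),uv[...,0],uv[...,1],cv2.INTER_LINEAR).astype(float)
    mid=g[:,8:52].max(1); b=cv2.GaussianBlur(mid,(1,1),0)
    m=(mid>np.percentile(mid,60)).astype(np.uint8)
    # bar rows: bright runs, with number of bars
    nn,l=cv2.connectedComponents(m.reshape(-1,1))
    for i in range(1,nn):
        r=np.where(l[:,0]==i)[0]
        if len(r)<4: continue
        pr=g[r].mean(0); pk=((pr[1:-1]>pr[:-2])&(pr[1:-1]>=pr[2:])&(pr[1:-1]>pr.mean()+.3*pr.std())).sum()
        print("row at %.1f deg = %.2f clicks, width %d bars~%d level %d"%(np.degrees(t[r].mean()),t[r].mean()/.4,len(r),pk,mid[r].max()))
    # index lines
    for c,A,Q in blobs(v,"red",8,1):
        q=onplane(v,c,.07)[0]
        if abs(q[:2]-W0).max()<.04: print("index along sx: %.4f"%((q[:2]-W0)@SX),A)
    uvc=proj(v,[*W0,.081])[0]; u=np.clip(uvc.astype(int),60,420)
    cv2.imwrite(out,cv2.resize(v["im"][u[1]-60:u[1]+60,u[0]-60:u[0]+60],(480,480),interpolation=cv2.INTER_CUBIC)[:,:,::-1])
    print(v["s"]["position"],v["s"]["time_s"])
E
python3 -c "
from h import *
rowview('w5.pkl','pics/w5.png')"
```

```text
row at -56.2 deg = -2.45 clicks, width 16 bars~7 level 180
row at -34.0 deg = -1.48 clicks, width 21 bars~6 level 212
row at -11.0 deg = -0.48 clicks, width 21 bars~5 level 216
row at 11.8 deg = 0.51 clicks, width 20 bars~4 level 193
row at 33.5 deg = 1.46 clicks, width 19 bars~3 level 163
index along sx: -0.0005 102
index along sx: -0.0005 102
[ 0.46478639 -0.21695991  0.16465576] 43.9
```

View pics/w5.png

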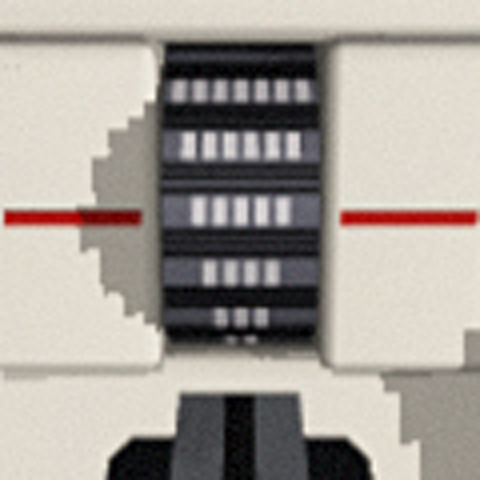

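Five bars are just short of the index (about 4.5 clicks), so the last stroke is about 15 mm.

{"op": "send_rows", "data": {
  "deltas": [
    [[0.017,0,0,0,0,0,-1],[0,0,0.03,0,0,0,-1],[0,0,0.025,0,0,0,-1],[0,0,0,0,0,0,-1],[0,0,0.003,0,0,0,-1],[0,0,0.002,0,0,0,-1],[0,0,0,0,0,0,-1],[0,0,0,0,0,0,-1]]
  ]
}}

```text
time_s: 44.95
position: [0.4485, -0.2164, 0.1059]
tool_rot: [[-0.999, 0.053, 0.002], [0.053, 0.999, -0.001], [-0.002, -0.001, -1.0]]
ft_force: [-0.4, -0.0, 4.8]
grip_width: 0.0002
gripper_force: 2.5
```

{"op": "send_rows", "data": {
  "deltas": [
    [[-0.003,0,0,0,0,0,-1],[-0.004,0,0,0,0,0,-1],[-0.004,0,0,0,0,0,-1],[-0.004,0,0,0,0,0,-1],[0,0,0,0,0,0,-1],[0,0,0,0,0,0,-1]]
  ]
}}

```text
time_s: 45.7
position: [0.4637, -0.2172, 0.1059]
tool_rot: [[-0.999, 0.053, 0.002], [0.053, 0.999, -0.001], [-0.002, -0.001, -1.0]]
ft_force: [0.6, 1.2, 4.9]
grip_width: -0.0003
gripper_force: 2.7
```

{"op": "send_rows", "data": {
  "deltas": [
    [[0,0,-0.01,0,0,0,-1],[0,0,-0.02,0,0,0,-1],[0,0,-0.03,0,0,0,-1],[0,0,0,0,0,0,-1],[0,0,0,0,0,0,-1]]
  ]
}}

```text
time_s: 46.32
position: [0.4628, -0.2169, 0.1647]
tool_rot: [[-0.999, 0.053, -0.0], [0.053, 0.999, 0.0], [0.0, 0.0, -1.0]]
ft_force: [-0.5, 0.1, -0.2]
grip_width: 0.0001
gripper_force: 0.0
```

```bash
python3 -c "
from h import *
rowview('w6.pkl','pics/w6.png')"
```

```text
row at -22.8 deg = -0.99 clicks, width 24 bars~7 level 231
row at 0.5 deg = 0.02 clicks, width 23 bars~6 level 206
row at 22.5 deg = 0.98 clicks, width 23 bars~5 level 178
row at 43.0 deg = 1.88 clicks, width 19 bars~4 level 151
row at 59.5 deg = 2.60 clicks, width 5 bars~4 level 101
index along sx: -0.0004 102
index along sx: -0.0005 102
[ 0.46277001 -0.21685208  0.16469779] 46.325
```

The wheel shows 6, at 0.02 click off the index. Next is the bezel, starting with a close look.

```bash
cat >> h.py <<'E'
def dial(f=None):
    v=grab("wrist"); c0=np.array([.557,-.2215,.085]); u=proj(v,c0)[0]
    C=cloud(v); ok=(np.linalg.norm(C[...,:2]-c0[:2],axis=2)<.036)&(C[...,2]>.0825)&(C[...,2]<.09)
    (cx,cy),r=cv2.minEnclosingCircle(C[ok][:,:2].astype(np.float32)); print("ring",(cx,cy),r,C[ok][:,2].mean(), "pos",v["s"]["position"],"yaw",np.degrees(yaw(v["s"])),v["s"]["time_s"])
    h=cv2.cvtColor(v["im"],cv2.COLOR_RGB2HSV); near=np.zeros(h.shape[:2],np.uint8); cv2.circle(near,tuple(int(x) for x in u),int(.032*v["K"][0,0]/(v["c"][2]-.085)),255,-1)
    red=mask(v,"red")&near; blue=cv2.inRange(h,np.array((100,100,30)),np.array((128,255,255)))&near; gold=cv2.inRange(h,np.array((12,110,80)),np.array((30,255,255)))&near
    cen=lambda m:np.argwhere(m)[:,::-1].mean(0)
    M=onplane(v,cen(red),.085)[0]; g=onplane(v,cen(gold),.078)[0]; b=onplane(v,np.argwhere(blue)[:,::-1],.078)
    d=b.mean(0)-g; pc=np.linalg.svd((b-b.mean(0))[:,:2])[2][0]; pc*=np.sign(pc@d[:2])
    am=np.degrees(np.arctan2(M[1]-cy,M[0]-cx)); ap=np.degrees(np.arctan2(d[1],d[0])); ap2=np.degrees(np.arctan2(pc[1],pc[0]))
    print("mark",am,np.hypot(M[1]-cy,M[0]-cx),(red>0).sum(),"pointer",ap,ap2,(blue>0).sum(),"hub",g,"cw turn needed",(am-ap+180)%360-180,(am-ap2+180)%360-180)
    if f: cv2.imwrite(f,v["im"][:,:,::-1])
E
python3 -c "
from h import *
path([(.582,-.223,.20,177,-1),('h',2,-1)])"
```

```text
[[-0.04, 0, -0.012, 0, 0, -0, -1], [-0.04, 0, -0.012, 0, 0, -0, -1], [-0.039, 0, -0.012, 0, 0, -0, -1], [0, 0, 0, 0, 0, 0, -1], [0, 0, 0, 0, 0, 0, -1]]
```

{"op": "send_rows", "data": {
  "deltas": [
    [[-0.04,0,-0.012,0,0,0,-1],[-0.04,0,-0.012,0,0,0,-1],[-0.039,0,-0.012,0,0,0,-1],[0,0,0,0,0,0,-1],[0,0,0,0,0,0,-1],[0,0,0,0,0,0,-1]]
  ]
}}

```text
time_s: 47.12
position: [0.5809, -0.2233, 0.2004]
tool_rot: [[-0.999, 0.053, -0.001], [0.053, 0.999, 0.001], [0.001, 0.001, -1.0]]
ft_force: [0.2, 0.2, 0.2]
grip_width: 0.0
gripper_force: 0.0
```

```bash
python3 -c "
from h import *
dial('pics/w7.png')
path([(.557,-.2215,.15,177,.65),('h',2,.65),(.557,-.2215,.093,177,.65),('h',2,.65)])"
```

```text
ring (0.5571826696395874, -0.2212247997522354) 0.029527289792895317 0.08459117358841904 pos [ 0.58094944 -0.22327722  0.20036481] yaw 176.94495621377598 47.125
mark 28.887153711859593 0.02266353812459246 96 pointer -152.28978880489052 -150.5194023709797 88 hub [ 0.55798758 -0.22161385  0.078     ] cw turn needed -178.8230574832499 179.4065560828393
[[0.012, 0, 0.025, 0, 0, -0, 0.65], [0.012, 0.001, 0.026, 0, 0, -0, 0.65], [0, 0, 0, 0, 0, 0, 0.65], [0, 0, 0, 0, 0, 0, 0.65], [0, -0, 0.028, 0, 0, -0, 0.65], [0, -0, 0.029, 0, 0, -0, 0.65], [0, 0, 0, 0, 0, 0, 0.65], [0, 0, 0, 0, 0, 0, 0.65]]
```

View pics/w7.png

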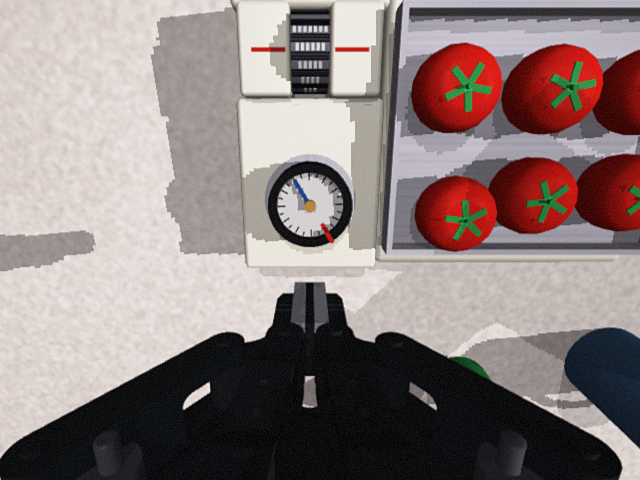

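The dial is at (310,205), the zero mark at (328,233) and the pointer tip at (295,180). The bezel needs about 178° clockwise. The tomatoes are all inside the pan. Gripping the bezel.

{"op": "send_rows", "data": {
  "deltas": [
    [[0.012,0,0.025,0,0,0,0.65],[0.012,0.001,0.026,0,0,0,0.65],[0,0,0,0,0,0,0.65],[0,0,0,0,0,0,0.65],[0,0,0.028,0,0,0,0.65],[0,0,0.027,0,0,0,0.65],[0,0,0,0,0,0,0.65],[0,0,0,0,0,0,0.65]]
  ]
}}

```text
time_s: 48.18
position: [0.5588, -0.2215, 0.0965]
tool_rot: [[-0.999, 0.053, 0.002], [0.053, 0.999, -0.001], [-0.002, -0.001, -1.0]]
ft_force: [-0.2, -0.7, 0.1]
grip_width: 0.0707
gripper_force: 0.0
```

{"op": "send_rows", "data": {
  "deltas": [
    [[0,0,0,0,0,0,0.2],[0,0,0,0,0,0,0],[0,0,0,0,0,0,0],[0,0,0,0,0,0,0]]
  ],
  "squeeze": 30
}}

```text
time_s: 48.68
position: [0.5587, -0.2217, 0.0968]
tool_rot: [[-0.999, 0.053, 0.003], [0.053, 0.999, -0.002], [-0.003, -0.002, -1.0]]
ft_force: [-0.6, -0.1, 5.2]
grip_width: 0.0569
gripper_force: 31.5
```

{"op": "send_rows", "data": {
  "deltas": [
    [[0.0015,0,0,0,0,-0.17,0],[0,0,0,0,0,0.17,0],[0,0,0,0,0,0.17,0],[0,0,0,0,0,0.17,0],[0,0,0,0,0,0.17,0],[0,0,0,0,0,0.17,0],[0,0,0,0,0,0.17,0],[0,0,0,0,0,0,0]]
  ]
}}

```text
time_s: 49.68
position: [0.5577, -0.2233, 0.0969]
tool_rot: [[-0.618, 0.786, 0.005], [0.786, 0.618, -0.006], [-0.007, 0.0, -1.0]]
ft_force: [1.6, -7.8, 1.8]
grip_width: 0.0572
gripper_force: 32.1
```

{"op": "send_rows", "data": {
  "deltas": [
    [[0,0,0,0,0,0.17,0],[0,0,0,0,0,0.17,0],[0,0,0,0,0,0.17,0],[0,0,0,0,0,0.17,0],[0,0,0,0,0,0.17,0],[0,0,0,0,0,0.17,0],[0,0,0,0,0,0.17,0],[0,0,0,0,0,0,0]]
  ]
}}

```text
time_s: 50.68
position: [0.5554, -0.2233, 0.0968]
tool_rot: [[0.501, 0.866, -0.002], [0.866, -0.501, -0.005], [-0.005, 0.001, -1.0]]
ft_force: [-10.3, -10.1, 8.1]
grip_width: 0.0571
gripper_force: 32.7
```

{"op": "send_rows", "data": {
  "deltas": [
    [[0,0,0,0,0,0.17,0],[0,0,0,0,0,0.17,0],[0,0,0,0,0,0.17,0],[0,0,0,0,0,0.17,0],[0,0,0,0,0,0.17,0],[0,0,0,0,0,0.17,0],[0,0,0,0,0,0.04,0],[0,0,0,0,0,0,0],[0,0,0,0,0,0,0]]
  ]
}}

```text
time_s: 51.8
position: [0.5544, -0.2215, 0.0967]
tool_rot: [[1.0, -0.011, -0.004], [-0.011, -1.0, -0.001], [-0.004, 0.001, -1.0]]
ft_force: [-16.3, -1.4, 12.4]
grip_width: 0.0572
gripper_force: 33.2
```

{"op": "send_rows", "data": {
  "deltas": [
    [[0,0,0,0,0,0,0.3],[0,0,0,0,0,0,0.65],[0,0,0,0,0,0,0.65],[0,0,0,0,0,0,0.65],[0,0,-0.03,0,0,0,0.65],[-0.01,0,-0.04,0,0,0,-1],[-0.014,0,-0.034,0,0,0,-1],[0,0,0,0,0,0,-1],[0,0,0,0,0,0,-1],[0,0,0,0,0,0,-1]]
  ]
}}

```text
time_s: 53.05
position: [0.5324, -0.2205, 0.1975]
tool_rot: [[1.0, -0.011, -0.002], [-0.011, -1.0, 0.001], [-0.002, -0.001, -1.0]]
ft_force: [0.3, -0.2, 1.2]
grip_width: -0.0007
gripper_force: 0.0
```

```bash
python3 -c "
from h import *
dial('pics/w8.png')"
```

```text
ring (0.5570122003555298, -0.22212868928909302) 0.02962779626250267 0.08459401455587832 pos [ 0.53240948 -0.22047328  0.19751985] yaw -0.6327469761929461 53.05
mark -149.27613522827298 0.023587870371279587 81 pointer -152.26962570757942 -152.20851424878404 80 hub [ 0.55627809 -0.22165698  0.078     ] cw turn needed 2.9934904793064447 2.932379020511064
```

View pics/w8.png

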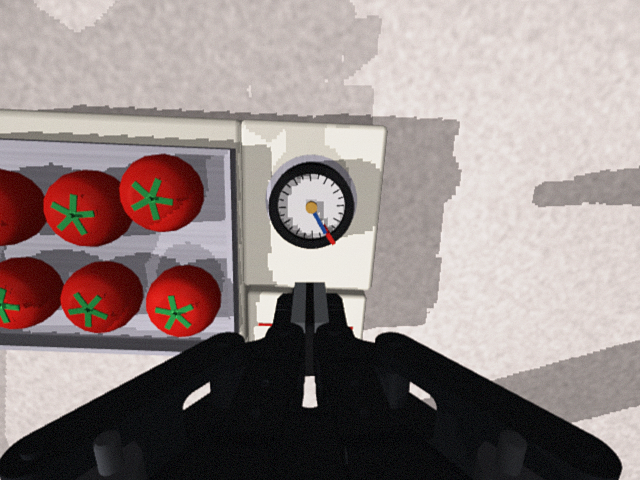

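The mark and pointer now nearly coincide at (333,243), about 2–3° apart. I'll look from straight above to avoid parallax.

{"op": "send_rows", "data": {
  "deltas": [
    [[-0.025,0,0,0,0,0,-1],[-0.025,0.001,0,0,0,0,-1],[0,0,0,0,0,0,-1],[0,0,0,0,0,0,-1],[0,0,0,0,0,0,-1]]
  ]
}}

```text
time_s: 53.72
position: [0.4831, -0.2212, 0.1986]
tool_rot: [[1.0, -0.011, 0.0], [-0.011, -1.0, 0.0], [0.0, -0.0, -1.0]]
ft_force: [0.0, 0.9, 0.4]
grip_width: -0.0001
gripper_force: 0.0
```

```bash
python3 -c "
from h import *
dial('pics/w9.png')
dial()
im=cv2.imread('pics/w9.png'); v=grab('wrist'); u=proj(v,(.557,-.2218,.085))[0].astype(int); print(u,v['c'])
cv2.imwrite('pics/w9c.png',cv2.resize(im[u[1]-45:u[1]+45,u[0]-45:u[0]+45],(540,540),interpolation=cv2.INTER_CUBIC))"
```

```text
ring (0.5570476651191711, -0.22215335071086884) 0.029711587354540825 0.08461784236481901 pos [ 0.48311911 -0.22115036  0.19857229] yaw -0.617738438695084 53.725
mark -149.4334407916445 0.024222858628592855 83 pointer -152.05366880733777 -152.45677583433752 94 hub [ 0.55705587 -0.22163254  0.078     ] cw turn needed 2.6202280156932716 3.02333504269302
ring (0.5568475127220154, -0.22192323207855225) 0.029609791934490204 0.08459027544142719 pos [ 0.48302231 -0.22113929  0.19858475] yaw -0.6180792333892208 53.775
mark -148.79985609436824 0.02412744426047315 83 pointer -152.2358477293234 -152.6323098911481 92 hub [ 0.55710122 -0.22167681  0.078     ] cw turn needed 3.4359916349551725 3.8324537967798733
[309 131] [ 0.55761018 -0.22206277  0.31496165]
```

View pics/w9c.png

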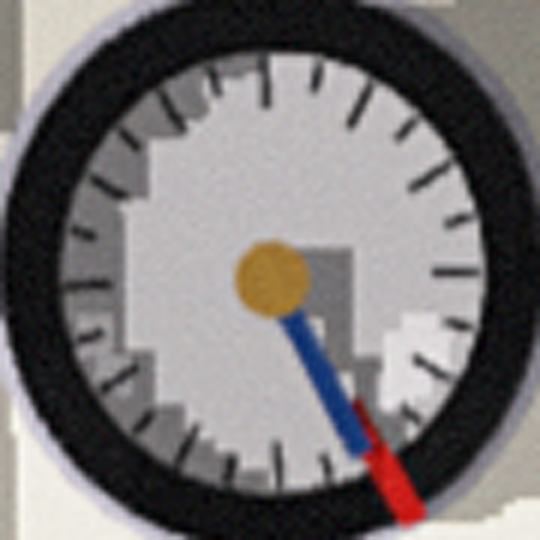

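About 3° clockwise remains, so I'll trim with a regrip.

```bash
python3 -c "
from h import *
path([(.557,-.222,.15,-.6,.65),('h',2,.65),(.557,-.222,.095,-.6,.65),('h',2,.65)])"
```

```text
[[0.037, 0, 0.024, 0, 0, -0, 0.65], [0.037, 0, 0.025, 0, 0, -0, 0.65], [0, 0, 0, 0, 0, 0, 0.65], [0, 0, 0, 0, 0, 0, 0.65], [0, 0, 0.055, 0, 0, -0, 0.65], [0, 0, 0, 0, 0, 0, 0.65], [0, 0, 0, 0, 0, 0, 0.65]]
```

{"op": "send_rows", "data": {
  "deltas": [
    [[0.037,0,0.024,0,0,0,0.65],[0.037,0,0.025,0,0,0,0.65],[0,0,0,0,0,0,0.65],[0,0,0,0,0,0,0.65],[0,0,0.03,0,0,0,0.65],[0,0,0.025,0,0,0,0.65],[0,0,0,0,0,0,0.65],[0,0,0,0,0,0,0.2],[0,0,0,0,0,0,0],[0,0,0,0,0,0,0],[0,0,0,0,0,0,0]]
  ]
}}

```text
time_s: 55.25
position: [0.5566, -0.2216, 0.0968]
tool_rot: [[1.0, -0.011, 0.002], [-0.011, -1.0, -0.0], [0.002, 0.0, -1.0]]
ft_force: [-2.4, 4.5, 7.0]
grip_width: 0.0568
gripper_force: 33.5
```

{"op": "send_rows", "data": {
  "deltas": [
    [[0,0,0,0,0,0.03,0],[0,0,0,0,0,0.025,0],[0,0,0,0,0,0,0],[0,0,0,0,0,0,0],[0,0,0,0,0,0,0]]
  ]
}}

```text
time_s: 55.88
position: [0.5566, -0.2217, 0.0968]
tool_rot: [[0.998, -0.066, 0.002], [-0.066, -0.998, -0.0], [0.002, 0.0, -1.0]]
ft_force: [-2.1, 4.2, 6.5]
grip_width: 0.0573
gripper_force: 33.5
```

{"op": "send_rows", "data": {
  "deltas": [
    [[0,0,0,0,0,0,0.3],[0,0,0,0,0,0,0.65],[0,0,0,0,0,0,0.65],[0,0,0,0,0,0,0.65],[0,0,-0.025,0,0,0,0.65],[0,0,-0.04,0,0,0,0.65],[-0.037,0.002,-0.02,0,0,0,-1],[-0.037,0.002,-0.019,0,0,0,-1],[0,0,0,0,0,0,-1],[0,0,0,0,0,0,-1],[0,0,0,0,0,0,-1]]
  ]
}}

```text
time_s: 57.25
position: [0.4829, -0.2211, 0.1981]
tool_rot: [[0.998, -0.066, -0.001], [-0.066, -0.998, 0.001], [-0.001, -0.001, -1.0]]
ft_force: [-0.0, -0.1, -0.6]
grip_width: -0.0004
gripper_force: 0.0
```

```bash
python3 -c "
from h import *
dial('pics/w10.png')
dial()
v=grab('wrist'); u=proj(v,(.557,-.2218,.085))[0].astype(int); im=v['im'][:,:,::-1]
cv2.imwrite('pics/w10c.png',cv2.resize(im[u[1]-45:u[1]+45,u[0]-45:u[0]+45],(540,540),interpolation=cv2.INTER_CUBIC))"
```

```text
ring (0.556827187538147, -0.2217147797346115) 0.02960941009223461 0.08458401370842 pos [ 0.4828766  -0.22106055  0.19810422] yaw -3.7720837536816405 57.25
mark -152.04275267152062 0.025286286558492733 68 pointer -151.85488582136924 -152.3198491932249 94 hub [ 0.55711375 -0.22153825  0.078     ] cw turn needed -0.18786685015138005 0.2770965217042942
ring (0.5569815039634705, -0.22201557457447052) 0.02955266833305359 0.0846020930247818 pos [ 0.4828272  -0.22098583  0.19810281] yaw -3.766436665375826 57.3
mark -152.81951831395128 0.025236029292463595 68 pointer -152.00378081506437 -151.43703744758471 94 hub [ 0.55711565 -0.22155496  0.078     ] cw turn needed -0.8157374988869037 -1.3824808663665635
```

View pics/w10c.png

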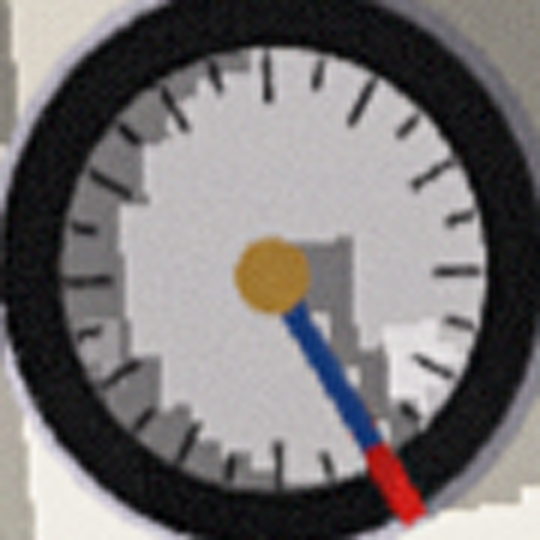

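The pointer is aligned with the zero mark. One last check of the tin, the tomatoes, the wheel and the bystanders before handing in.

Run:
```python
from h import *
import pickle
for t in("scene","side"):
    v=grab(t)
    for n in("tin","cork","red"):
        for c,A,P in blobs(v,n,100):
            m=np.median(P,0)
            if .3<m[0]<.9 and m[2]<.2 and m[1]<.5: print(t,n,c,A,m.round(3),np.percentile(P[:,2],97).round(3))
    cv2.imwrite(f"pics/{t}9.png",v["im"][:,:,::-1])
    o=pickle.load(open(t+"0.pkl","rb"))["image"]
    if t=="scene": # bystander region change
        for n,(x0,y0,x1,y1) in dict(jar=(415,150,470,215),mug=(395,255,475,335),soap=(365,335,430,415)).items(): print(n,np.abs(o[y0:y1,x0:x1].astype(int)-v["im"][y0:y1,x0:x1]).mean().round(1))
```

```text
scene tin [323.2 171.4] 270 [0.442 0.261 0.035] 0.038
scene cork [322.4 185.3] 643 [0.455 0.245 0.005] 0.008
scene cork [220.4 302. ] 100 [ 0.488 -0.126  0.102] 0.104
scene red [269.4 252.9] 360 [ 0.5   -0.008  0.1  ] 0.103
scene red [299.9 269.9] 398 [ 0.563 -0.011  0.1  ] 0.104
scene red [246.6 277.9] 412 [ 0.496 -0.069  0.1  ] 0.104
scene red [278.5 297.4] 446 [ 0.561 -0.072  0.1  ] 0.104
scene red [221.4 304.8] 511 [ 0.491 -0.13   0.1  ] 0.103
scene red [265.3 324.6] 531 [ 0.571 -0.122  0.1  ] 0.104
jar 7.5
mug 9.6
soap 5.9
side tin [346.4 318.3] 563 [0.437 0.277 0.033] 0.037
side cork [447.3  82.1] 1914 [ 0.76  -2.349 -0.519] 0.33
side cork [347.2 328.6] 862 [0.426 0.282 0.004] 0.008
side cork [225.9 327.3] 119 [0.654 0.376 0.008] 0.014
side red [364.2 199.9] 1722 [ 0.511 -0.048  0.095] 0.102
```

View pics/scene9.png

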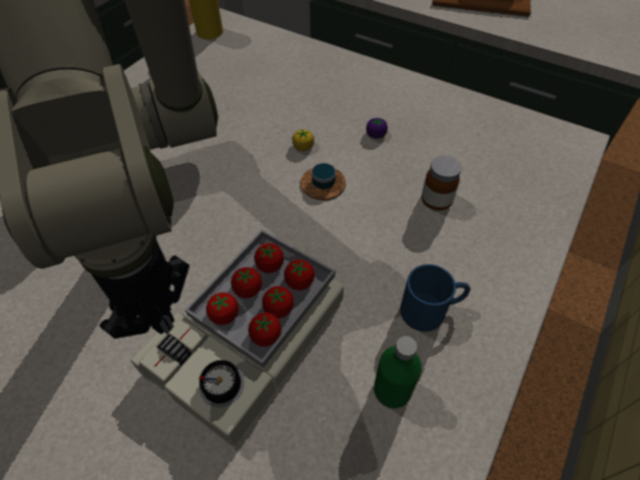

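All six tomatoes are in the pan, the tin is on the mat at (323,175), the mug, bottle and jar stand where they were, and the gripper touches nothing.

```bash
python3 -c "
from rig import env
print(env.close_job())"
```

```text
the job is handed in; nothing more can be done
None
```

I handed the job in at about 57 s of the 210 s limit: the tin is on the cork mat, all six tomatoes are in the pan, the tally wheel shows 6, the bezel's zero mark is within about 1° of the pointer, and the mug, bottle and jar show no visible change.

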